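# Drive the worn probe bushing out of the glass warmer's block

## Task

The orange bushing sits tight in the bore of the clamped aluminium block: pick up the drift with the blue handle by its handle, put it into the bore from the plain side and push the bushing out into the blue catch tray, going on gently until you feel the drift's stop collar come up against the block. Hold it lightly pressed there for a moment, then draw the drift out and lay it back on its own rest as it was, let go, and leave the bushing lying in the tray, untouched by the gripper. Never press harder than 20 N with the drift, and do not disturb the other things on the table.

Things in the scene. Friction and masses are not known exactly. Their poses are not given: they have to be found in the camera images.
- fixture: fixed stand: grey base plate (x -48..48, y -35..125, top at z 8 mm), aluminium block bored through, blue catch tray. Origin on the table under the block's middle, z up, y along the bore from the plain (entry) side to the tray side. Block: x -28..28, y -20..20, z 32..88 mm; bore 19 mm across, axis at x 0, z 60 mm. Nothing stands in front of the entry side above the base plate
- bore_mouth (a point): centre of the bore's mouth on the plain side of the block (x 0, y -20, z 60 mm in the fixture's frame); its axes are parallel to the fixture's
- tray (a point): middle of the catch tray's floor (x 0, y 70, z 12 mm in the fixture's frame). Inside, the tray spans x -41..41, y 25..114 mm of that frame; its walls rise to z 38 mm
- plunger_top (a point): top of the brass spring plunger in the block (x 0, y 12, z 94 mm in the fixture's frame). It bears on the bushing from above and makes it tight: sliding it takes about 5 to 12 N. Once the bushing's inner end has passed y 17 mm it is loose; at about y 20 mm it drops into the tray
- bushing: orange plastic flanged bushing, 30 g: barrel 18.4 mm across and 30 mm long, flange 26 mm across and 4 mm thick, 8 mm hole. Origin on its axis in the middle of the barrel; its y axis is the bushing's axis, barrel from y -15 to 15 mm, flange from y 15 to 19 mm. At the start it is in the bore, flange towards the tray and 0 to 4 mm off the block's far face
- drift: the drift that fits: square blue handle, 18 x 18 mm, x -45..35 mm; bright steel shank 16 mm across, x 35..108 mm, the last 4 mm tapered to 11 mm. A dark 5 mm stop collar, 30 mm across, is clamped on the shank wherever last set: its front face at x 40..64 mm, different each time and not measured, so feel for it. Origin on the axis where the handle is best gripped, x to the tip; 120 g
- drift_tip (a point): tip of that drift, 108 mm along x from its origin; axes as the drift's. With the collar against the block the tip stands 4 to 28 mm out of the block's far face (44 to 68 mm past the bore's mouth)
- drift_rest: grey fixed rest of that drift, origin on the table; the drift lies along its x, tip to +x, axis 45 mm above the table, its origin within 4 mm of the rest's along x. Two open slots carry it: under the handle's tail (x -43..-31, bottom at z 36 mm) and under the shank (x 85..97, bottom at z 37 mm), 3 mm wider than the drift, cheeks leaning outwards, up to z 52 mm; base 50 x 160 x 8 mm
- big_drift: a like drift with a red handle and a 24 mm shank, too thick for this bore, on a rest of the same kind; leave it alone. Origin and axes as the other drift's
- spare: white new bushing standing on its flange in a small steel dish, 26 x 34 mm, origin under it; leave it alone
- glass_a: blue tasting glass, 68 mm across, 62 mm tall, origin under it; leave it alone
- glass_b: a second one alike; leave it alone
- apple: green apple, 76 mm across, origin under it; leave it alone
- water: clear water bottle with blue cap, 72 mm across, 230 mm tall, origin under it; leave it alone
- ruler: flat ruler, 200 x 28 x 4 mm, origin under its middle; leave it alone
- pen: blue pen, 120 mm long, on the clipboard; leave it alone
There are look-alikes about, which are no part of the job. Leave any green or purple look-alike of the drift_rest alone.

How it is judged:
By the outcome, as a careful person would: the job done as asked, in the order asked, and still so for the second after the job is handed in, with the robot touching nothing.
It also fails if it takes over 64 s, if anything falls off the work surface, if the arm or the gripper's body presses on something with over 40 N, if the wrist force passes 120 N, or if a joint passes its speed limit or range.

## Robot

A 6-joint arm with a two-finger parallel gripper is mounted at the origin on the work surface. World frame = base frame: x ahead of the robot, y to its left, z up, the work surface at z = 0. Lengths are in m, angles in rad, forces in N, time in s.
With the tool pointing down it reaches from about 0.35 to 0.925 m from the base axis. Payload 6.4 kg.
Tool frame: the origin (TCP) lies between the finger pads; the fingertips stand 11 mm ahead of it and the grasp point (between the pads) lies 8 mm behind it; z points along the fingers, x is the direction in which the jaws open and shut, and the axes are right-handed (so a half turn about z gives the same grasp; the last joint's range is limited). The gripper opens to 94 mm and grips with 3 to 60 N. Pads are 16 mm wide; open, the fingers measure 119 mm over their backs; the gripper's body (75 mm by 177 mm) begins 78 mm behind the grasp point.
Start: joints at [0.953, 0.245, 1.558, -0, 1.339, -0.174], TCP at [0.279, 0.587, 0.189] pointing down, gripper open.
Joint ranges: [-3.13, 3.13], [-1.02, 2.26], [0.13, 2.54], [-0.95, 4.09], [0.21, 2.88], [-2.74, 2.74]. Speed limits (rad/s): [2.57, 2.57, 3.14, 3.14, 3.14, 3.14].

## Interface

Orientations are given as a unit quaternion [w, x, y, z].
In Python, from workcell import read_state, read_camera, get_calibration, close_job gives the robot as it stands.
- The arm moves only by the tool step_arm, never from a script. Its arguments are lists of equal length, an entry for each row: "offset": the shift along the tool's x, y, z in mm, a list of three; "yaw": the turn about the tool's z in degrees. In form: {"offset": [[dx, dy, dz], ...], "yaw": [yaw, ...]}. A call has 1 to 8 rows; each row is the pose to reach, as a shift and turn from the pose commanded when the call began, along the tool's axes at that moment; what a row does not reach only later rows make up. A row lasts 1/8 s, in which the tool goes at most 62.5 mm and 10.7 degrees, less where a joint would pass 70% of its speed; a pose out of reach is approached as far as the arm can. A call with a gripper value outside its range is refused whole. "gripper" is the opening, from 0 (shut) to 1 (fully open), set as the call begins (left out, the last holds). The fingers move at their own pace and stop on an object; the grip force is fixed at half the most. Time passes only in rows, so rows that repeat a pose let the fingers close. It gives the time, the measured TCP pose, the force and the opening at its end, in the units of the state.
- read_state(): the state, without advancing time (a new reading comes with each control period).
- read_camera(name): name is "scene" or "side" or "wrist"; returns the picture (480x640x3 uint8, red, green, blue); there is no depth.
- get_calibration(name): a dict with "fx", "fy", "cx", "cy" (pixels), "R" (3x3) and "t" (3): a world point X has camera coordinates R X + t; the wrist camera has in their place "T_tool_cam" (4x4, takes a point from camera to tool coordinates, whose origin is the TCP and whose axes are the tool frame's). Camera axes: x right, y down, z forward; pixel columns grow to the right and rows downward; lengths in m; the calibration is good to about 2 mm. A picture is of the moment at which its call begins: read the wrist's pose just before it. get_calibration takes no time and is no camera call.
- close_job(): hands the job in, once; it reports no verdict.
The state is a dict: "t": time; "joints": joint angles; "qd": joint speeds; "joint_torque": joint torques, N m; "position": TCP position; "tcp_rot": TCP orientation; "ft_force": force on the tool from outside, world axes, zero at the start; "moment": the same for the moment, N m; "grip_width": opening from 0.0 (shut) to 1.0 (fully open).
Only numpy, scipy, OpenCV 4.12 (cv2) and the standard library are available. Lean on these libraries where they do the work, as an engineer would, in place of code of your own. Each camera call takes 0.05 s, during which the arm holds its last target.

## Working session

There is one attempt and no reset: what is moved stays moved. The work goes in short steps, Python scripts to look and compute and a tool call to move; the robot and the scene stay as the last step left them, time stands still between calls to the robot, and variables do not carry over. Pictures are saved under pics/ and viewed, and the job is handed in when it is done.

Besides the shell and the picture viewer there is one more tool, called as name([rows], argument=value, ...), one row to a line, values as JSON. step_arm: Moves the arm, as the interface text tells. Its arguments: {"type":"object","properties":{"offset":{"type":"array","items":{"type":"array","items":{"type":"number"}}},"yaw":{"type":"array","items":{"type":"number"}},"gripper":{"type":"number"}},"required":["offset","yaw"]}

```bash
mkdir -p pics; ls
python3 - <<'E'
from workcell import *
import cv2
for n in("scene","side","wrist"):
    s=read_state();im=read_camera(n);cv2.imwrite(f"pics/{n}0.png",im[:,:,::-1]);c=get_calibration(n);print(n,c)
print(s)
E
```

```text
pics
scene {'fx': 565.2089572172897, 'fy': 565.2089572172897, 'cx': 308.5510617362811, 'cy': 237.09937616436954, 'R': array([[-0.63248403,  0.77430624, -0.02034209],
       [ 0.46681226,  0.3600907 , -0.80772582],
       [-0.61810214, -0.52036962, -0.58920727]]), 't': array([ 0.27488564, -0.18322023,  1.82577979])}
side {'fx': 566.0272658013994, 'fy': 566.0272658013994, 'cx': 324.87165069082465, 'cy': 237.08295143214693, 'R': array([[-0.61057773,  0.79189538, -0.00982594],
       [ 0.53042886,  0.3997022 , -0.74758503],
       [-0.58808168, -0.46167073, -0.66409342]]), 't': array([ 0.25700972, -0.23936423,  2.16195807])}
wrist {'fx': 355.6696657283987, 'fy': 355.6696657283987, 'cx': 316.1136144468822, 'cy': 235.89769509380605, 'T_tool_cam': array([[ 9.99999343e-01,  1.14047576e-03,  1.16758530e-04,
         5.48070620e-04],
       [-1.13280194e-03,  9.67307546e-01,  2.53603682e-01,
        -7.29307286e-02],
       [ 1.76287443e-04, -2.53603648e-01,  9.67308203e-01,
        -1.95930908e-01],
       [ 0.00000000e+00,  0.00000000e+00,  0.00000000e+00,
         1.00000000e+00]])}
{'t': 0.1, 'joints': array([ 9.52965087e-01,  2.45738202e-01,  1.55887072e+00,  1.21038967e-05,
        1.33869575e+00, -1.74098505e-01]), 'qd': array([ 0.00079357, -0.00178687, -0.00289999, -0.00099927, -0.00314922,
        0.00030265]), 'joint_torque': array([ 1.06888938e-04, -4.16917133e+01, -3.15524769e+01,  6.87148352e-02,
        3.10242630e-02, -6.04575462e-05]), 'position': array([0.27871487, 0.5865917 , 0.18787094]), 'tcp_rot': array([ 3.19547279e-04,  8.45374226e-01,  5.34173834e-01, -7.94147692e-04]), 'ft_force': array([0.42054207, 0.14649352, 0.01553721]), 'moment': array([ 0.00314411, -0.03218695,  0.04325774]), 'grip_width': 0.9993832747311036}
```

View pics/scene0.png

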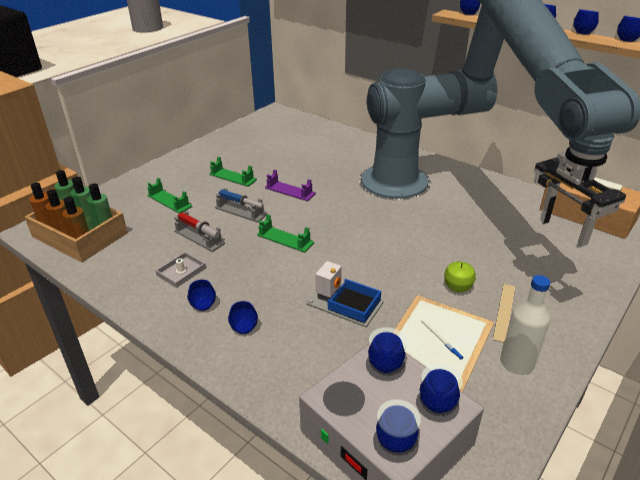

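View pics/side0.png

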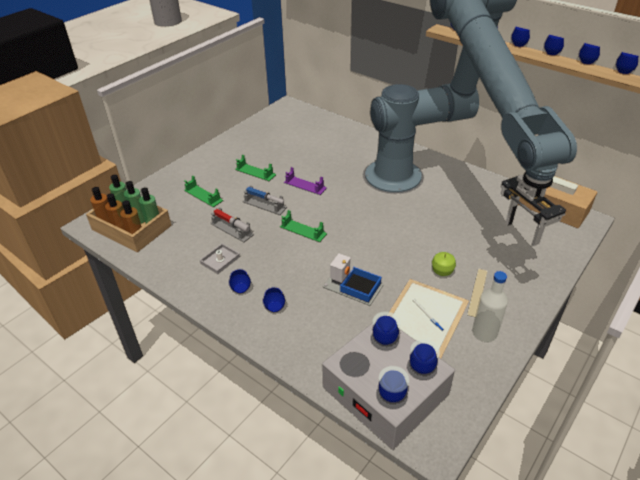

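View pics/wrist0.png

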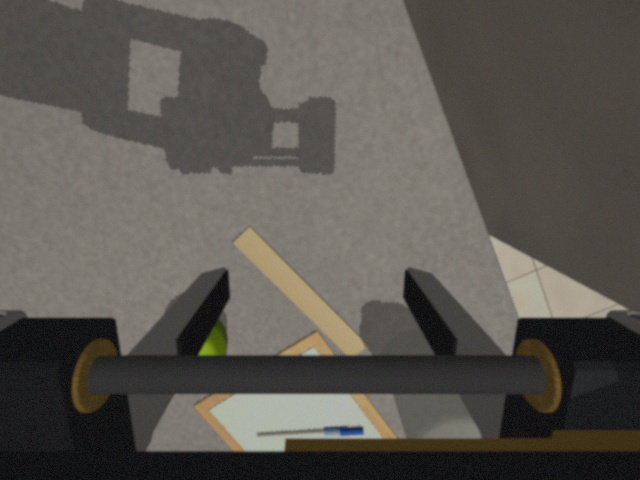

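```bash
cat > h.py <<'E'
import numpy as np,cv2
from workcell import *
from scipy.spatial.transform import Rotation as Ro
def q2R(q): return Ro.from_quat([q[1],q[2],q[3],q[0]]).as_matrix()
def ray(cam,uv,s=None):
    c=get_calibration(cam);d=np.array([(uv[0]-c['cx'])/c['fx'],(uv[1]-c['cy'])/c['fy'],1.])
    if cam=='wrist':
        T=c['T_tool_cam'];R=q2R(s['tcp_rot']);return R@T[:3,3]+s['position'],R@T[:3,:3]@d
    return -c['R'].T@c['t'],c['R'].T@d
def onz(cam,uv,z,s=None):
    o,d=ray(cam,uv,s);return o+d*(z-o[2])/d[2]
def proj(cam,X,s=None):
    c=get_calibration(cam);X=np.atleast_2d(X)
    if cam=='wrist':
        T=c['T_tool_cam'];R=q2R(s['tcp_rot']);Y=((X-s['position'])@R-T[:3,3])@T[:3,:3]
    else: Y=X@c['R'].T+c['t']
    return np.c_[Y[:,0]/Y[:,2]*c['fx']+c['cx'],Y[:,1]/Y[:,2]*c['fy']+c['cy']]
E
python3 - <<'E'
from h import *
for nm,box in(("scene",(150,140,400,340)),("side",(180,140,400,330))):
    im=cv2.imread(f"pics/{nm}0.png");x0,y0,x1,y1=box
    cv2.imwrite(f"pics/{nm}0z.png",cv2.resize(im[y0:y1,x0:x1],None,fx=3,fy=3,interpolation=cv2.INTER_CUBIC))
for p,z in(((226,194),.045),((245,204),.045),((262,212),.045),((178,218),.045),((210,235),.045),((330,268),.088),((355,298),.012)): print(p,onz('scene',p,z).round(3))
E
```

```text
(226, 194) [ 0.437 -0.316  0.045]
(245, 204) [ 0.442 -0.232  0.045]
(262, 212) [ 0.443 -0.163  0.045]
(178, 218) [ 0.61  -0.331  0.045]
(210, 235) [ 0.611 -0.198  0.045]
(330, 268) [0.566 0.175 0.088]
(355, 298) [0.546 0.235 0.012]
```

View pics/scene0z.png

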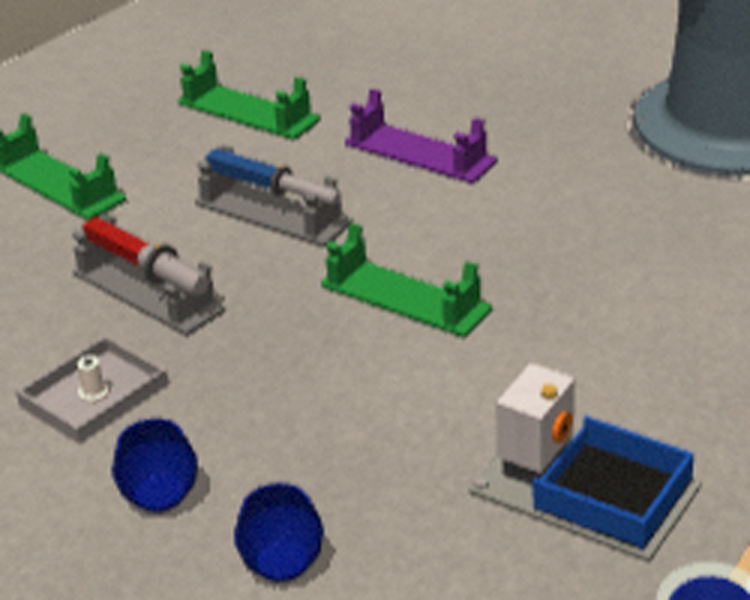

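Run:
```python
from h import *
for p,z in(((460,277),.04),((540,283),.23),((521,365),.0),((386,352),.06)): print(p,onz('scene',p,z).round(3))
```

```text
(460, 277) [0.353 0.409 0.04 ]
(540, 283) [0.498 0.619 0.23 ]
(521, 365) [ 0.49   0.626 -0.   ]
(386, 352) [0.684 0.409 0.06 ]
```

View pics/side0z.png

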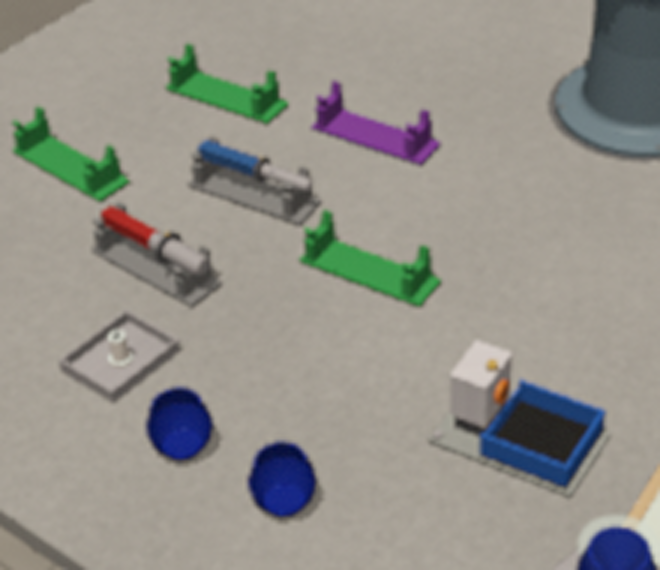

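step_arm([
  [-10,20,-50],
  [-206,398,-92],
  [-206,398,-92],
  [-206,398,-92],
  [-206,398,-92],
  [-206,398,-92],
  [-206,398,-92],
  [-206,398,-92],
], yaw=[10,20,30,40,50,60,64.6,64.6])

```text
t: 1.15
position: [0.551, 0.228, 0.2808]
tcp_rot: [0.0, 1.0, -0.001, -0.0]
ft_force: [0.5, 0.4, -0.3]
grip_width: 0.998
```

step_arm([
  [0,0,0],
  [0,0,0],
  [0,0,0],
], yaw=[0,0,0])

```text
t: 1.52
position: [0.5492, 0.2313, 0.2805]
tcp_rot: [-0.0, 1.0, 0.001, -0.0]
ft_force: [-0.2, 0.3, 1.1]
grip_width: 1.001
```

```bash
cat > snap.py <<'E'
import sys,json
from h import *
n=sys.argv[1]
s=read_state();im=read_camera('wrist');cv2.imwrite(f"pics/{n}.png",im[:,:,::-1])
json.dump({k:np.asarray(v).tolist() for k,v in s.items()},open(f"pics/{n}.json","w"))
R=q2R(s['tcp_rot']);print(s['t'],s['position'].round(4),'heading',np.degrees(np.arctan2(R[1,0],R[0,0])).round(2),'zaxis',R[:,2].round(4),s['ft_force'].round(2))
E
python3 snap.py w1
```

```text
1.525 [0.5492 0.2313 0.2805] heading 0.08 zaxis [-7.e-04  1.e-04 -1.e+00] [-0.21  0.27  1.06]
```

View pics/w1.png

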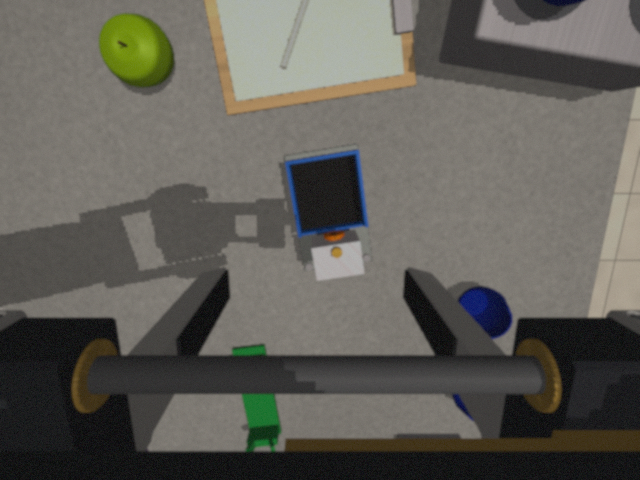

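```bash
cat > fx.py <<'E'
import sys,json
from h import *
n=sys.argv[1];im=cv2.imread(f"pics/{n}.png");s={k:np.array(v) for k,v in json.load(open(f"pics/{n}.json")).items()}
cen=[float(v) for v in sys.argv[2:4]] if len(sys.argv)>3 else (338,260)
hsv=cv2.cvtColor(im,cv2.COLOR_BGR2HSV)
x0,y0,x1,y1=[int(v) for v in sys.argv[2:6]]
roi=np.zeros(im.shape[:2],np.uint8);roi[y0:y1,x0:x1]=255
def f(m,z,nm):
    m=cv2.bitwise_and(m,roi);cs,_=cv2.findContours(m,cv2.RETR_EXTERNAL,cv2.CHAIN_APPROX_NONE)
    c=max(cs,key=cv2.contourArea)
    P=np.array([onz('wrist',p,z,s)[:2] for p in c[:,0].astype(float)])
    r=cv2.minAreaRect((P*1000).astype(np.float32))
    print(nm,'centre',np.round(r[0],1),'size',np.round(r[1],1),'ang',round(r[2],2),'px',c[:,0].min(0),c[:,0].max(0))
f(cv2.inRange(hsv,(0,0,150),(179,50,255)),.088,'block')
f(cv2.inRange(hsv,(105,130,40),(130,255,255)),.038,'tray')
o=cv2.bitwise_and(cv2.inRange(hsv,(5,150,80),(14,255,255)),roi);print('orange',cv2.boundingRect(o))
p=cv2.bitwise_and(cv2.inRange(hsv,(15,130,80),(28,255,255)),roi);ys,xs=np.nonzero(p);print('plunger',onz('wrist',(xs.mean(),ys.mean()),.094,s).round(4),len(xs))
E
python3 fx.py w1 270 140 385 290
python3 - <<'E'
import cv2
im=cv2.imread('pics/w1.png');cv2.imwrite('pics/w1z.png',cv2.resize(im[140:290,270:385],None,fx=5,fy=4,interpolation=cv2.INTER_CUBIC))
E
```

```text
block centre [574.9 173.2] size [56.2 39.7] ang 9.27 px [312 242] [363 280]
tray centre [563.2 243.3] size [88.8 94.7] ang 9.14 px [286 150] [367 236]
orange (324, 232, 20, 9)
plunger [0.5724 0.1892 0.094 ] 77
```

View pics/w1z.png

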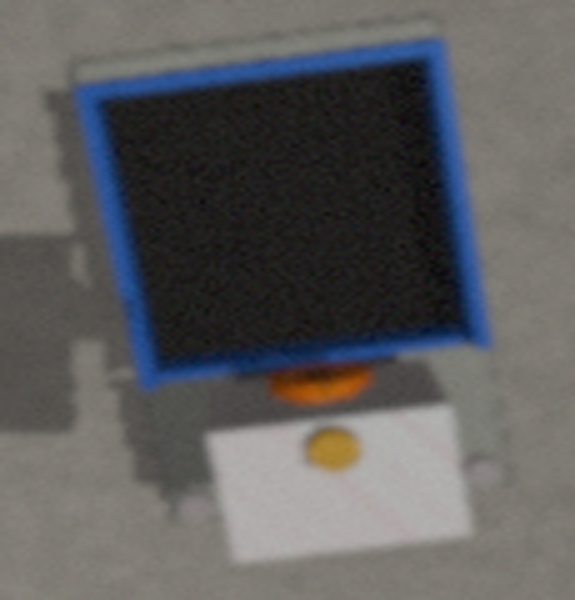

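step_arm([
  [-14,60,0],
  [-28,120,0],
  [-42,180,0],
  [-56,240,5],
  [-70,300,10],
  [-84,360,20],
  [-98,420,30],
  [-109,476,30],
], yaw=[0,0,0,0,0,0,0,0])

```text
t: 2.58
position: [0.44, -0.2464, 0.2501]
tcp_rot: [-0.0, 1.0, 0.0, -0.0]
ft_force: [1.9, 0.3, 1.0]
grip_width: 0.999
```

step_arm([
  [0,0,0],
  [0,0,0],
  [0,0,0],
], yaw=[0,0,0])

```text
t: 2.95
position: [0.4414, -0.2443, 0.251]
tcp_rot: [-0.0, 1.0, 0.001, 0.0]
ft_force: [0.1, -0.6, -0.2]
grip_width: 1.004
```

```bash
python3 snap.py w2
```

```text
2.95 [ 0.4414 -0.2443  0.251 ] heading 0.12 zaxis [ 3.e-04  0.e+00 -1.e+00] [ 0.07 -0.63 -0.22]
```

View pics/w2.png

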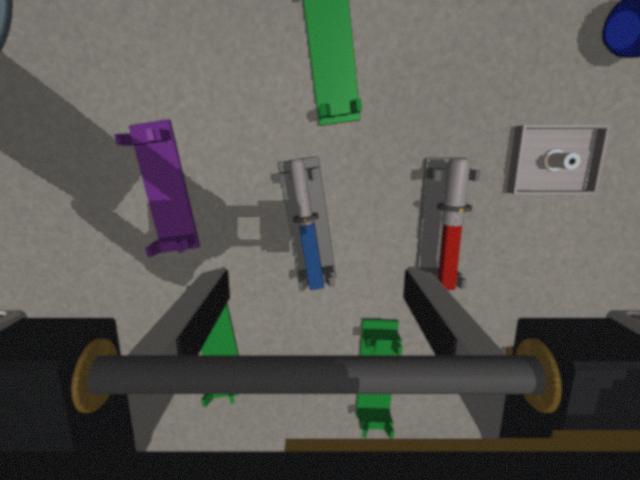

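Run:
```python
from h import *
import json
im=cv2.imread("pics/w2.png");s={k:np.array(v) for k,v in json.load(open("pics/w2.json")).items()}
hsv=cv2.cvtColor(im,cv2.COLOR_BGR2HSV)
roi=np.zeros(im.shape[:2],np.uint8);roi[210:300,280:340]=255
m=cv2.bitwise_and(cv2.inRange(hsv,(100,120,40),(130,255,255)),roi)
c=max(cv2.findContours(m,0,cv2.CHAIN_APPROX_NONE)[0],key=cv2.contourArea)[:,0].astype(float)
for z in(.054,.05):
  P=np.array([onz('wrist',p,z,s)[:2] for p in c]);r=cv2.minAreaRect((P*1000).astype(np.float32));print(z,np.round(r[0],1),np.round(r[1],1),r[2]);
print(cv2.boundingRect(m))
# tip
for uv in((298,160),(305,217)): print(uv,onz('wrist',uv,.053,s).round(4),onz('wrist',uv,.045,s).round(4))
cv2.imwrite("pics/w2z.png",cv2.resize(im[150:300,265:345],None,fx=6,fy=4,interpolation=cv2.INTER_CUBIC))
```

```text
0.054 [ 437.4 -299.4] [18.1 76.8] 7.665073394775391
0.05 [ 437.3 -300.8] [18.3 77.6] 7.6650519371032715
(300, 225, 23, 64)
(298, 160) [ 0.4225 -0.1888  0.053 ] [ 0.4221 -0.1892  0.045 ]
(305, 217) [ 0.4298 -0.2518  0.053 ] [ 0.4295 -0.2534  0.045 ]
```

View pics/w2z.png

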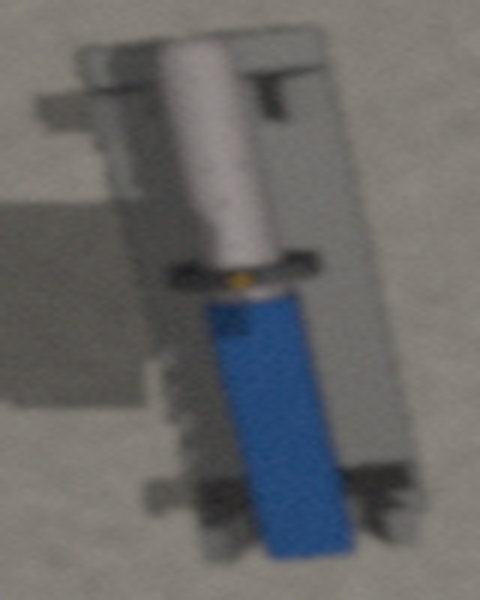

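step_arm([
  [-4.5,49,40],
  [-4.5,49,90],
  [-4.5,49,141],
  [-4.5,49,141],
  [-4.5,49,141],
  [-4.5,49,141],
], yaw=[-7.5,-7.5,-7.5,-7.5,-7.5,-7.5], gripper=0.6)

```text
t: 3.75
position: [0.438, -0.296, 0.1128]
tcp_rot: [0.002, 0.998, 0.066, 0.002]
ft_force: [-0.1, -0.1, -0.5]
grip_width: 0.599
```

```bash
python3 snap.py w3
```

```text
3.75 [ 0.438  -0.296   0.1128] heading 7.51 zaxis [ 0.0035 -0.0037 -1.    ] [-0.08 -0.14 -0.47]
```

View pics/w3.png

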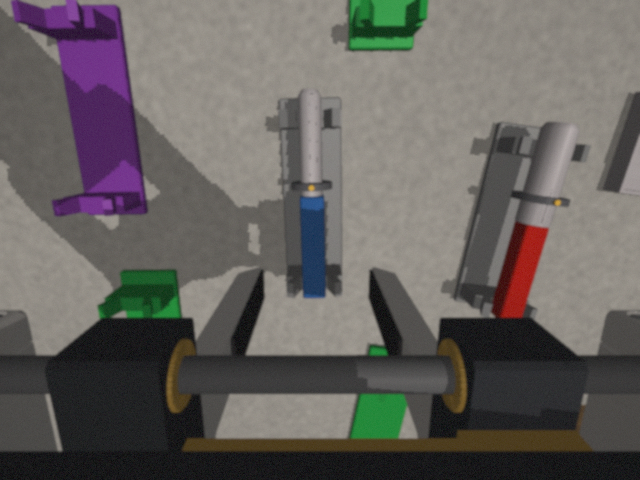

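```bash
cat > hm.py <<'E'
import sys,json
from h import *
# handle in tool frame: name, x0 y0 x1 y1, depth below TCP of handle top plane (m)
n=sys.argv[1];x0,y0,x1,y1=[int(v) for v in sys.argv[2:6]];dz=float(sys.argv[6])
im=cv2.imread(f"pics/{n}.png");hsv=cv2.cvtColor(im,cv2.COLOR_BGR2HSV)
roi=np.zeros(im.shape[:2],np.uint8);roi[y0:y1,x0:x1]=255
m=cv2.bitwise_and(cv2.inRange(hsv,(100,120,30),(130,255,255)),roi)
c=max(cv2.findContours(m,0,cv2.CHAIN_APPROX_NONE)[0],key=cv2.contourArea)[:,0].astype(float)
k=get_calibration('wrist');T=k['T_tool_cam']
D=np.c_[(c[:,0]-k['cx'])/k['fx'],(c[:,1]-k['cy'])/k['fy'],np.ones(len(c))]@T[:3,:3].T
P=T[:3,3]+D*((dz-T[2,3])/D[:,2])[:,None]
r=cv2.minAreaRect((P[:,:2]*1000).astype(np.float32));print('tool frame',np.round(r[0],2),np.round(r[1],1),round(r[2],2))
E
python3 hm.py w3 290 185 340 300 0.057
```

```text
tool frame [-1.82  2.22] [76.8 16.8] 88.93
```

step_arm([
  [-1.8,-2.5,0],
  [-1.8,-2.5,30],
  [-1.8,-2.5,50],
  [-1.8,-2.5,65],
  [-1.8,-2.5,73],
  [-1.8,-2.5,73],
  [-1.8,-2.5,73],
], yaw=[-0.5,-0.5,-0.5,-0.5,-0.5,-0.5,-0.5])

```text
t: 4.68
position: [0.4347, -0.2931, 0.0376]
tcp_rot: [0.001, 0.998, 0.07, 0.0]
ft_force: [0.6, -0.1, -0.3]
grip_width: 0.603
```

```bash
python3 snap.py w4
```

```text
4.675 [ 0.4347 -0.2931  0.0376] heading 7.98 zaxis [ 0.001  -0.0011 -1.    ] [ 0.61 -0.09 -0.27]
```

View pics/w4.png

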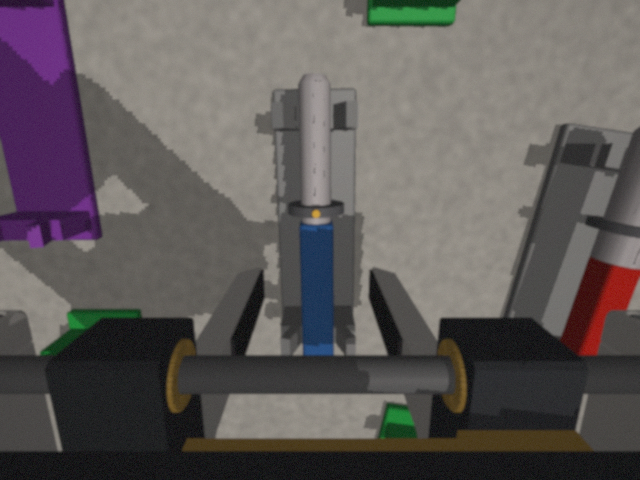

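step_arm([
  [0,0,0],
  [0,0,0],
  [0,0,0],
  [0,0,0],
  [0,0,0],
  [0,0,0],
], yaw=[0,0,0,0,0,0], gripper=0)

```text
t: 5.48
position: [0.4359, -0.2926, 0.0391]
tcp_rot: [-0.0, 0.998, 0.069, 0.001]
ft_force: [0.6, 5.8, 12.8]
grip_width: 0.037
```

```bash
python3 snap.py w5
python3 - <<'E'
from h import *
import json
k=get_calibration('wrist');T=k['T_tool_cam']
print(read_state()['grip_width'])
E
```

```text
5.475 [ 0.4359 -0.2926  0.0391] heading 7.94 zaxis [ 2.9e-03  6.0e-04 -1.0e+00] [ 0.59  5.76 12.75]
0.03719393906669577
```

View pics/w5.png

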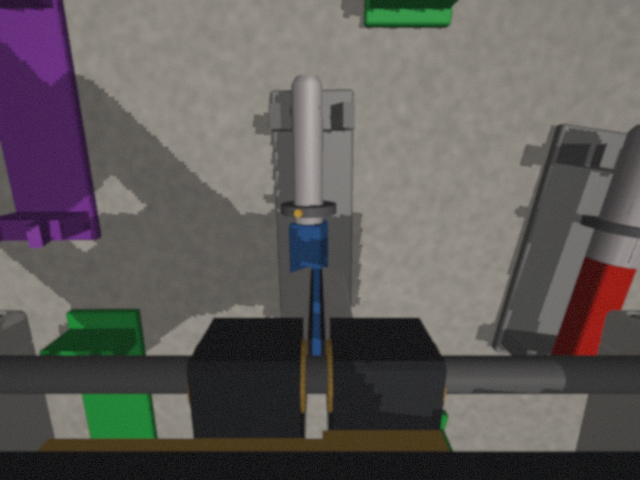

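Run:
```python
from h import *
im=cv2.imread("pics/w5.png");cv2.imwrite("pics/w5z.png",cv2.resize(im[190:370,240:400],None,fx=4.5,fy=3.3,interpolation=cv2.INTER_CUBIC))
for n in("scene","side"):
    im=read_camera(n)[:,:,::-1];cv2.imwrite(f"pics/{n}5.png",im);cv2.imwrite(f"pics/{n}5z.png",cv2.resize(im[130:280,180:320],None,fx=5,fy=4,interpolation=cv2.INTER_CUBIC))
print(read_state()['joint_torque'].round(2))
```

```text
[-2.760e+00 -2.683e+01 -2.315e+01 -9.700e-01 -1.030e+00  1.000e-02]
```

View pics/w5z.png

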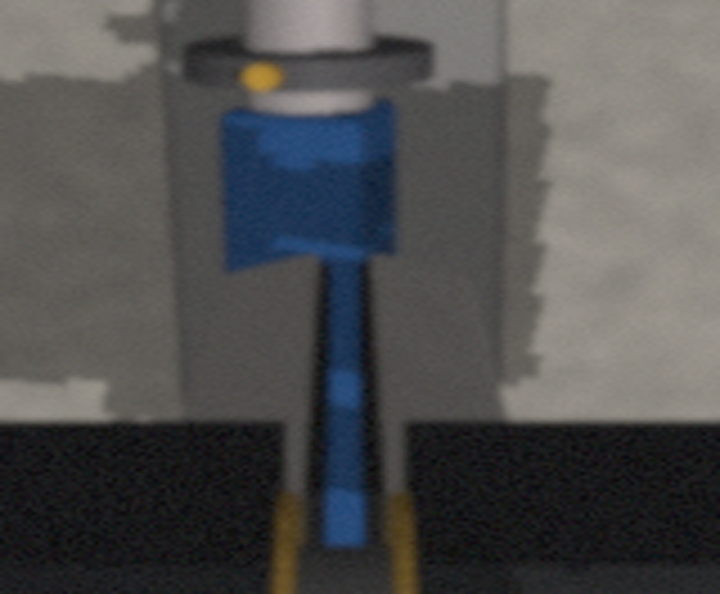

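View pics/scene5z.png

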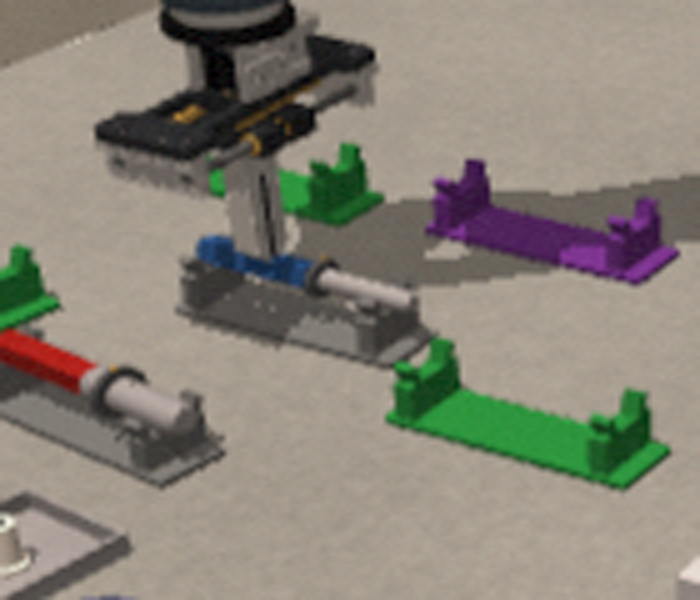

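View pics/side5z.png

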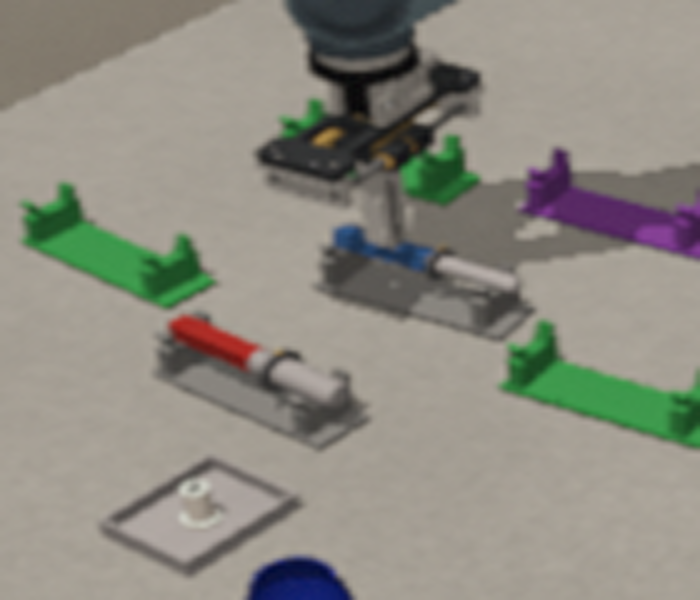

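Run:
```python
from h import *
s=read_state();R=q2R(s['tcp_rot']);P=s['position']
for n,(x0,y0) in(("scene",(180,130)),("side",(180,130))):
    im=cv2.imread(f"pics/{n}5.png")[150:240,210:290];
    z=cv2.resize(im,None,fx=8,fy=6.5,interpolation=cv2.INTER_CUBIC)
    for d,c in((.011,(0,0,255)),(0,(0,255,0)),(-.008,(255,0,255)),(-.078-.008,(255,255,0))):
        u=proj(n,P+R@np.array([0,0,d]))[0];q=(int((u[0]-210)*8),int((u[1]-150)*6.5));print(n,d,u.round(1));cv2.circle(z,q,4,c,-1)
    cv2.imwrite(f"pics/{n}5y.png",z)
```

```text
scene 0.011 [232.4 201.1]
scene 0 [232. 198.]
scene -0.008 [231.8 195.7]
scene -0.086 [229.1 172.7]
side 0.011 [257.4 196.2]
side 0 [257.1 193.7]
side -0.008 [256.9 191.9]
side -0.086 [254.9 173.8]
```

View pics/scene5y.png

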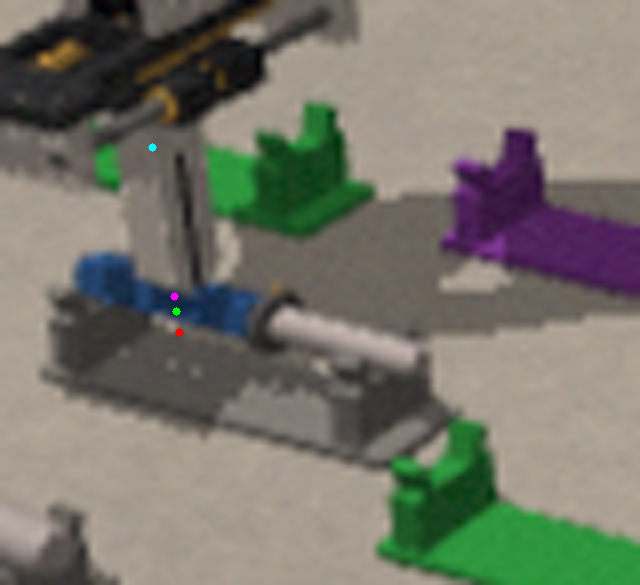

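step_arm([
  [0,0,0],
  [0,0,0],
  [0,0,0],
  [0,0,0],
  [0,0,0],
], yaw=[0,0,0,0,0], gripper=0.6)

```text
t: 6.25
position: [0.4339, -0.2924, 0.0365]
tcp_rot: [-0.0, 0.998, 0.069, -0.0]
ft_force: [-0.5, 0.6, 1.3]
grip_width: 0.53
```

```bash
python3 snap.py w6
python3 - <<'E'
from h import *
im=read_camera('scene')[:,:,::-1][150:240,210:290];
cv2.imwrite(f"pics/scene6y.png",cv2.resize(im,None,fx=8,fy=6.5,interpolation=cv2.INTER_CUBIC))
E
```

```text
6.25 [ 0.4339 -0.2924  0.0365] heading 7.96 zaxis [-5.e-04  5.e-04 -1.e+00] [-0.51  0.58  1.25]
```

View pics/w6.png

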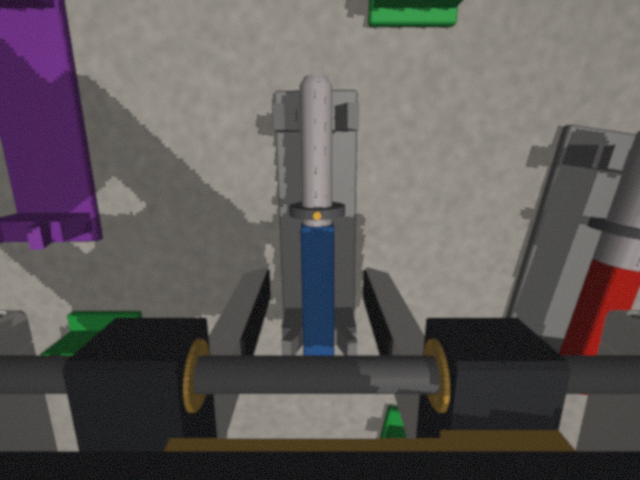

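View pics/scene6y.png

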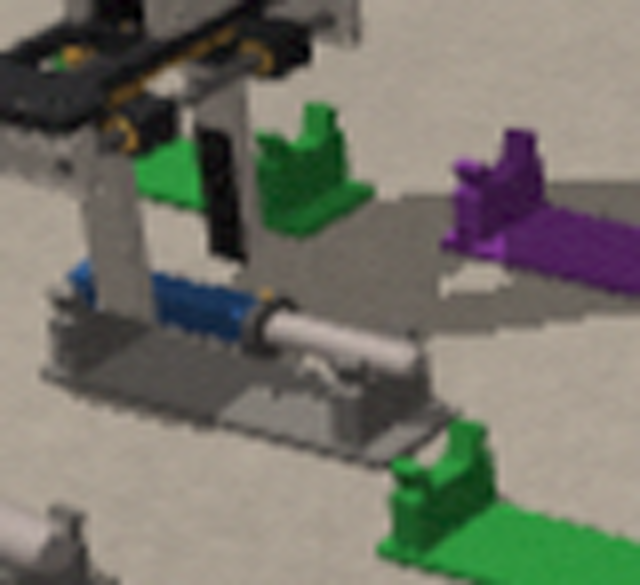

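step_arm([
  [0,0,0],
  [0,0,0],
  [0,0,0],
  [0,0,0],
], yaw=[0,0,0,0], gripper=0.21)

```text
t: 6.85
position: [0.4342, -0.2926, 0.0369]
tcp_rot: [0.0, 0.998, 0.07, 0.0]
ft_force: [-0.1, -0.0, 0.8]
grip_width: 0.225
```

step_arm([
  [0,0,0],
  [0,0,0],
  [0,0,0],
], yaw=[0,0,0], gripper=0.17)

```text
t: 7.22
position: [0.4344, -0.2927, 0.0372]
tcp_rot: [0.0, 0.998, 0.07, 0.0]
ft_force: [0.0, 2.2, 3.4]
grip_width: 0.171
```

```bash
python3 snap.py w7;python3 - <<'E'
from h import *
im=cv2.imread("pics/w7.png");cv2.imwrite("pics/w7z.png",cv2.resize(im[190:370,240:400],None,fx=4.5,fy=3.3,interpolation=cv2.INTER_CUBIC))
E
```

```text
7.225 [ 0.4344 -0.2927  0.0372] heading 7.97 zaxis [ 3.e-04 -3.e-04 -1.e+00] [0.04 2.18 3.43]
```

View pics/w7z.png

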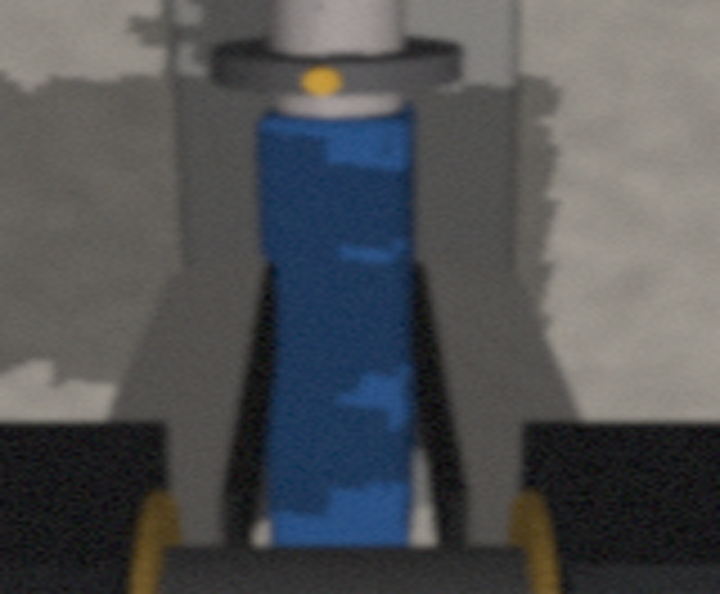

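step_arm([
  [0,0,0],
  [-0.7,0,0],
  [-0.7,0,0],
  [-0.7,0,0],
], yaw=[0,0,0,0], gripper=0.2)

```text
t: 7.78
position: [0.4335, -0.2927, 0.0368]
tcp_rot: [0.0, 0.998, 0.07, -0.0]
ft_force: [0.5, 1.2, 1.9]
grip_width: 0.199
```

step_arm([
  [0,0,0],
  [0,0,0],
  [0,0,0],
], yaw=[0,0,0], gripper=0.17)

```text
t: 8.15
position: [0.4336, -0.2928, 0.037]
tcp_rot: [0.0, 0.998, 0.07, 0.0]
ft_force: [-0.7, 0.1, 4.1]
grip_width: 0.17
```

step_arm([
  [0,0,0],
  [0,0,0],
], yaw=[0,0], gripper=0.15)

```text
t: 8.4
position: [0.4339, -0.2928, 0.0372]
tcp_rot: [0.0, 0.998, 0.07, 0.0]
ft_force: [0.2, 0.8, 5.5]
grip_width: 0.152
```

```bash
python3 snap.py w8;python3 - <<'E'
from h import *
im=cv2.imread("pics/w8.png");cv2.imwrite("pics/w8z.png",cv2.resize(im[190:370,240:400],None,fx=4.5,fy=3.3,interpolation=cv2.INTER_CUBIC))
E
```

```text
8.4 [ 0.4339 -0.2928  0.0372] heading 7.97 zaxis [ 7.e-04 -3.e-04 -1.e+00] [0.16 0.84 5.49]
```

View pics/w8z.png

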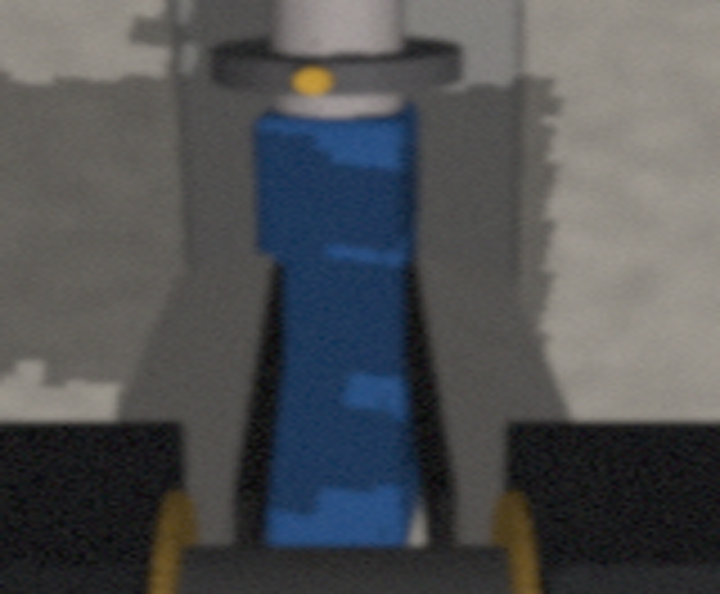

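step_arm([
  [0,0,-1],
  [0,0,-3],
  [0,0,-5],
  [0,0,-5],
], yaw=[0,0,0,0], gripper=0.14)

```text
t: 8.95
position: [0.4334, -0.2926, 0.0418]
tcp_rot: [-0.0, 0.998, 0.069, -0.0]
ft_force: [-0.6, 0.3, 0.1]
grip_width: 0.139
```

```bash
python3 snap.py w9;python3 - <<'E'
from h import *
im=cv2.imread("pics/w9.png");cv2.imwrite("pics/w9z.png",cv2.resize(im[60:370,240:400],None,fx=3.5,fy=1.9,interpolation=cv2.INTER_CUBIC))
im=read_camera('scene')[:,:,::-1][150:240,210:290];
cv2.imwrite(f"pics/scene9y.png",cv2.resize(im,None,fx=8,fy=6.5,interpolation=cv2.INTER_CUBIC))
E
```

```text
8.95 [ 0.4334 -0.2926  0.0418] heading 7.97 zaxis [-2.e-04  1.e-04 -1.e+00] [-0.56  0.29  0.09]
```

View pics/w9z.png

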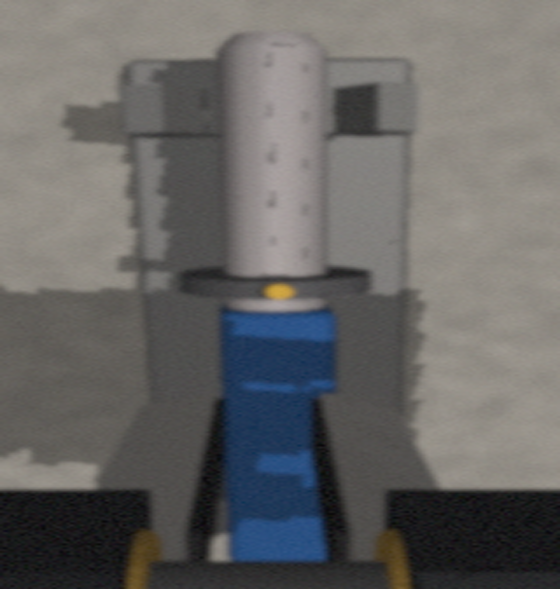

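View pics/scene9y.png

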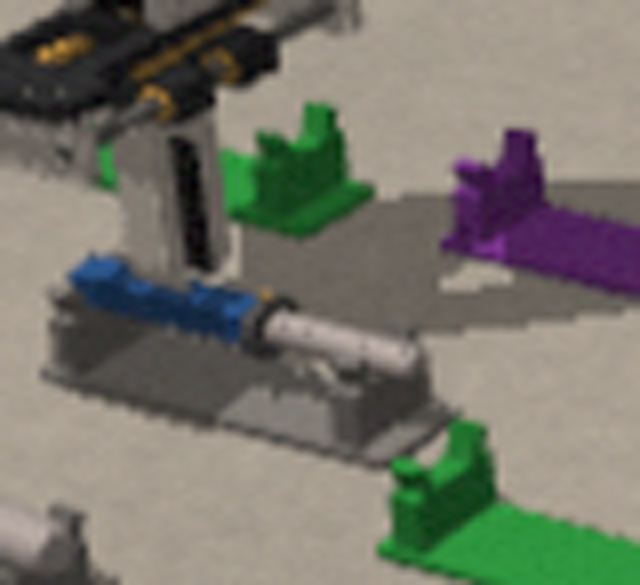

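```bash
python3 - <<'E'
from h import *
a=np.radians(7.97);ex=np.array([np.cos(a),np.sin(a),0]);P=np.array([.4338,-.2926,0])
for g in(.025,.0375):
  for z in(.026,.045): print('near',g,z,((proj('scene',P+ex*g+[0,0,z])[0]-[210,150])*[8,6.5]).round(0), 'far',((proj('scene',P-ex*g+[0,0,z])[0]-[210,150])*[8,6.5]).round(0))
E
python3 - <<'E'
import cv2
im=cv2.imread('pics/w6.png');cv2.imwrite('pics/w6z.png',cv2.resize(im[200:380,180:460],None,fx=2.8,fy=3.2,interpolation=cv2.INTER_CUBIC))
E
```

```text
near 0.025 0.026 [143. 360.] far [224. 309.]
near 0.025 0.045 [137. 324.] far [219. 274.]
near 0.0375 0.026 [122. 373.] far [244. 296.]
near 0.0375 0.045 [116. 337.] far [239. 262.]
```

View pics/w6z.png

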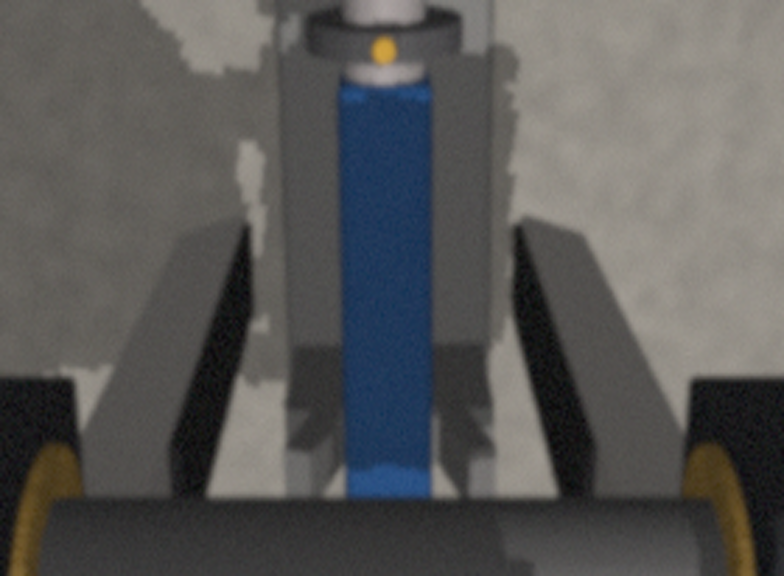

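step_arm([
  [0,0,0],
  [0,0,0],
  [0,0,0],
  [0,0,0],
], yaw=[0,0,0,0], gripper=0.5)

```text
t: 9.55
position: [0.4335, -0.2927, 0.0419]
tcp_rot: [0.0, 0.998, 0.069, 0.0]
ft_force: [0.3, -0.0, -0.6]
grip_width: 0.496
```

step_arm([
  [0,0,8],
  [0,0,16],
  [0,0,22],
  [0,0,22],
  [0,0,22],
], yaw=[0,0,0,0,0])

```text
t: 10.18
position: [0.4336, -0.2928, 0.0199]
tcp_rot: [0.0, 0.998, 0.07, 0.0]
ft_force: [0.6, 0.1, -0.8]
grip_width: 0.5
```

```bash
python3 snap.py w10;python3 - <<'E'
from h import *
im=cv2.imread("pics/w10.png");cv2.imwrite("pics/w10z.png",cv2.resize(im[200:380,180:460],None,fx=2.8,fy=3.2,interpolation=cv2.INTER_CUBIC))
im=read_camera('scene')[:,:,::-1][150:240,210:290];
cv2.imwrite(f"pics/scene10y.png",cv2.resize(im,None,fx=8,fy=6.5,interpolation=cv2.INTER_CUBIC))
E
```

```text
10.175 [ 0.4336 -0.2928  0.0199] heading 7.98 zaxis [ 1.e-04 -2.e-04 -1.e+00] [ 0.61  0.07 -0.82]
```

View pics/w10z.png

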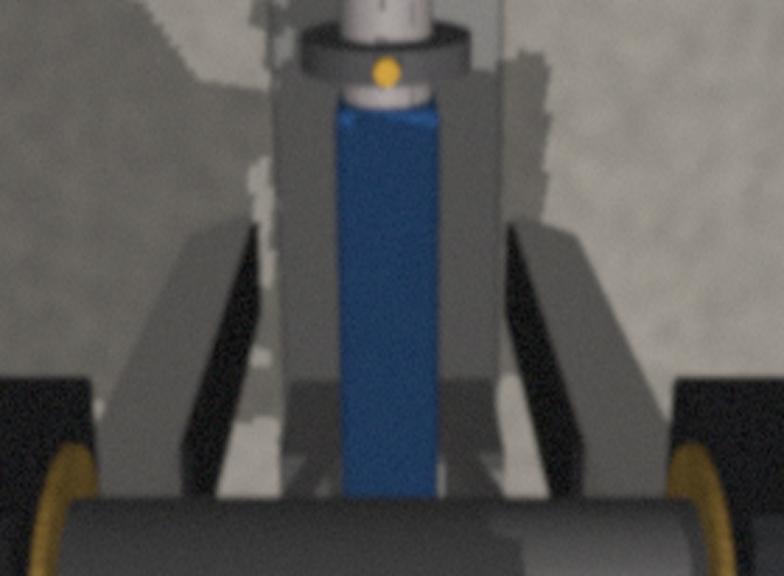

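View pics/scene10y.png

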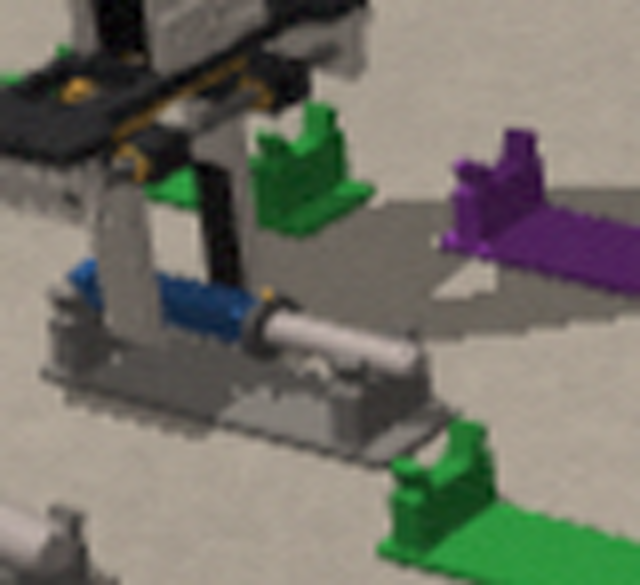

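step_arm([
  [0,0,5],
  [0,0,10],
  [0,0,10],
], yaw=[0,0,0])

```text
t: 10.65
position: [0.4331, -0.2923, 0.0092]
tcp_rot: [-0.0, 0.998, 0.069, -0.0]
ft_force: [0.1, -0.2, 0.6]
grip_width: 0.501
```

step_arm([
  [0,0,0],
  [0,0,0],
  [0,0,0],
  [0,0,0],
  [0,0,0],
], yaw=[0,0,0,0,0], gripper=0.14)

```text
t: 11.28
position: [0.4337, -0.2928, 0.01]
tcp_rot: [0.0, 0.998, 0.07, 0.0]
ft_force: [1.0, 0.0, -0.6]
grip_width: 0.187
```

```bash
python3 snap.py w11;python3 - <<'E'
from h import *
im=cv2.imread("pics/w11.png");cv2.imwrite("pics/w11z.png",cv2.resize(im[200:380,180:460],None,fx=2.8,fy=3.2,interpolation=cv2.INTER_CUBIC))
im=read_camera('scene')[:,:,::-1][150:240,210:290];
cv2.imwrite(f"pics/scene11y.png",cv2.resize(im,None,fx=8,fy=6.5,interpolation=cv2.INTER_CUBIC))
E
```

```text
11.275 [ 0.4337 -0.2928  0.01  ] heading 7.98 zaxis [ 4.e-04 -3.e-04 -1.e+00] [ 1.03  0.02 -0.56]
```

View pics/w11z.png

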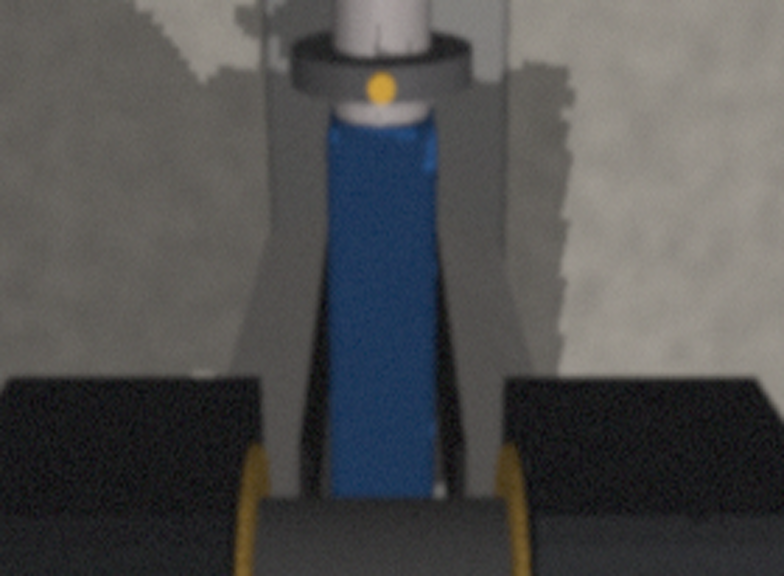

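View pics/scene11y.png

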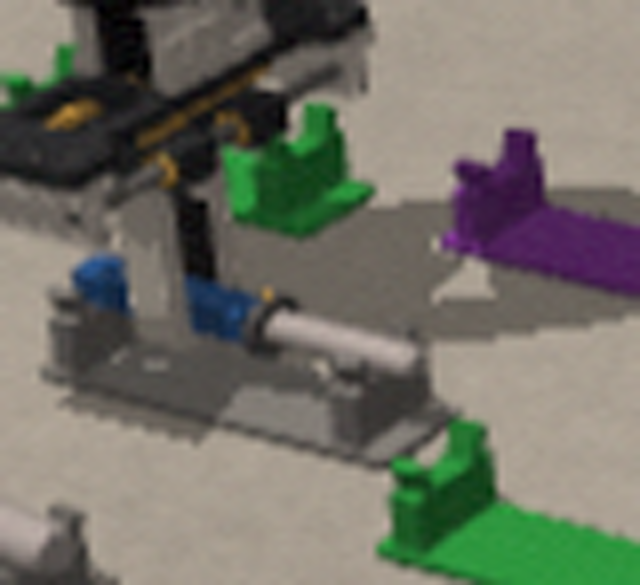

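step_arm([
  [0,0,0],
  [0,0,-2],
  [0,0,-8],
  [0,0,-18],
  [0,0,-30],
  [0,0,-30],
], yaw=[0,0,0,0,0,0], gripper=0)

```text
t: 12.12
position: [0.4344, -0.2936, 0.0415]
tcp_rot: [0.001, 0.998, 0.07, 0.001]
ft_force: [0.0, -0.8, -1.6]
grip_width: 0.189
```

```bash
python3 snap.py w12;python3 - <<'E'
from h import *
print(read_state()['grip_width'])
im=read_camera('scene')[:,:,::-1][150:240,210:290];
cv2.imwrite(f"pics/scene12y.png",cv2.resize(im,None,fx=8,fy=6.5,interpolation=cv2.INTER_CUBIC))
E
```

```text
12.125 [ 0.4344 -0.2936  0.0415] heading 7.97 zaxis [ 0.0021 -0.0023 -1.    ] [ 0.03 -0.84 -1.64]
0.18857093130164915
```

View pics/w12.png

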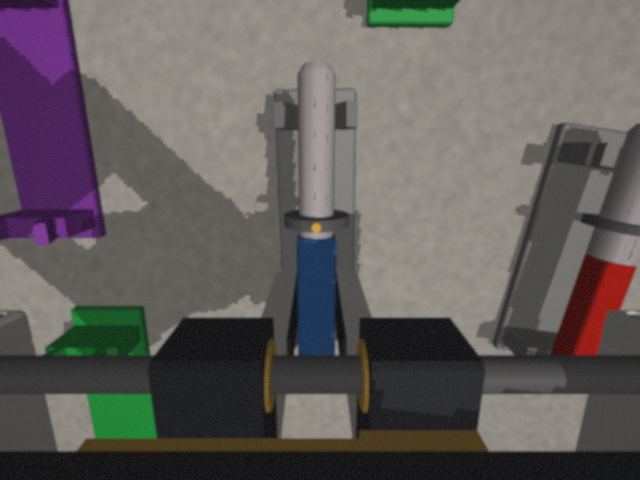

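View pics/scene12y.png

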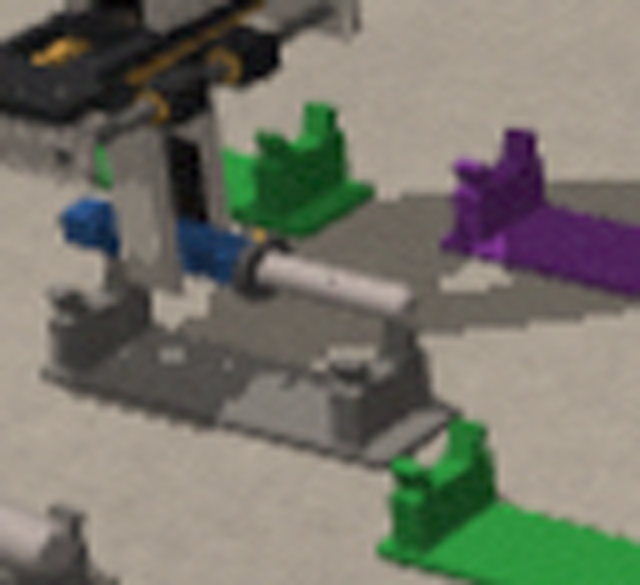

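step_arm([
  [0,0,-25],
  [34,-48,-25],
  [69,-96,-25],
  [104,-144,-25],
  [139,-193,-25],
  [173,-241,-25],
  [208,-289,-25],
  [208,-289,-25],
], yaw=[0,0,0,-1.2,-1.2,-1.2,-1.2,-1.2])

```text
t: 13.22
position: [0.6001, 0.0258, 0.0643]
tcp_rot: [-0.0, 0.997, 0.083, -0.0]
ft_force: [-0.8, -0.1, -2.2]
grip_width: 0.19
```

step_arm([
  [0,0,0],
  [0,0,20],
  [0,0,35],
  [0,0,35],
  [0,0,35],
], yaw=[0,0,0,0,0])

```text
t: 13.85
position: [0.5994, 0.022, 0.0298]
tcp_rot: [-0.0, 0.997, 0.08, -0.0]
ft_force: [-0.4, -0.2, -1.2]
grip_width: 0.19
```

```bash
python3 snap.py w13;python3 - <<'E'
from h import *
im=read_camera('scene')[:,:,::-1][200:330,270:400];
cv2.imwrite(f"pics/scene13y.png",cv2.resize(im,None,fx=6,fy=4.5,interpolation=cv2.INTER_CUBIC))
E
```

```text
13.85 [0.5994 0.022  0.0298] heading 9.14 zaxis [-1.e-04  0.e+00 -1.e+00] [-0.36 -0.23 -1.21]
```

View pics/w13.png

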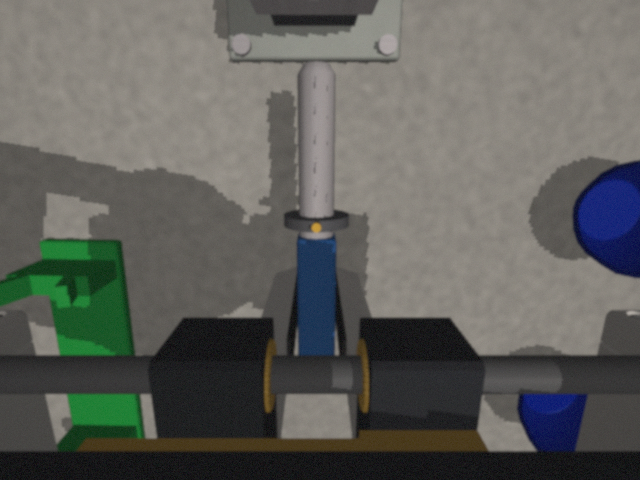

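View pics/scene13y.png

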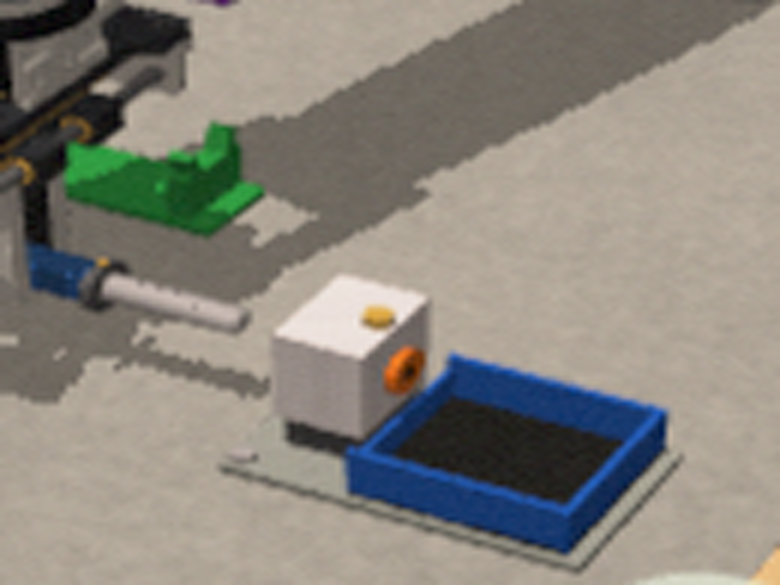

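Run:
```python
from h import *
im=cv2.imread("pics/w13.png");cv2.imwrite("pics/w13z.png",cv2.resize(im[0:110,210:420],None,fx=3.8,fy=5,interpolation=cv2.INTER_CUBIC))
```

```text
(no output)
```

View pics/w13z.png

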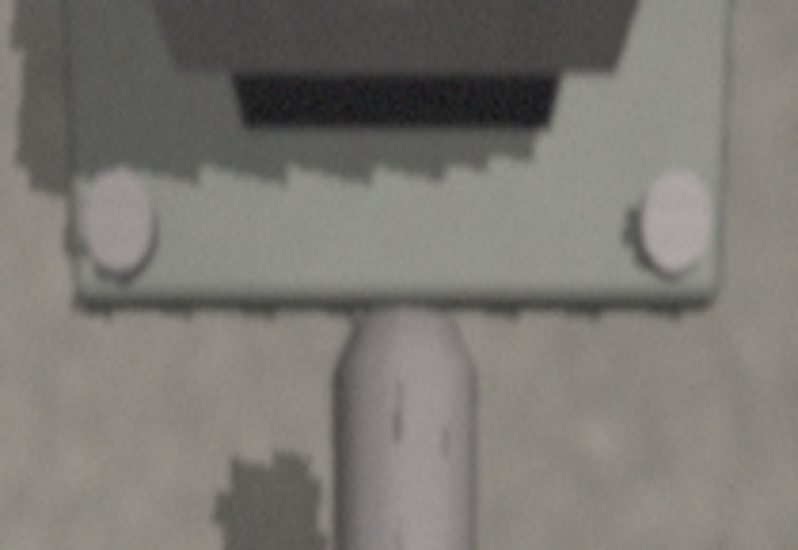

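Run:
```python
from h import *
k=get_calibration('wrist');T=k['T_tool_cam']
def tf(u,v,z):
    d=T[:3,:3]@np.array([(u-k['cx'])/k['fx'],(v-k['cy'])/k['fy'],1]);return ((T[:3,3]+d*(z-T[2,3])/d[2])*1000).round(1)
p=lambda x,y:(210+x/3.8,y/5)
zt=.030
for nm,a,z in(("plateL",p(75,298),.008),("plateR",p(716,298),.008),("blkL",p(180,70),.032),("blkR",p(608,72),.032)): print(nm,tf(*a,zt-z))
for y in(380,540):
  for x in(334,474): print('shank',tf(*p(x,y),zt-.065))
for px in ((298,200),(334,200)): print('shank near',tf(*px,zt-.065))
print('tip',tf(*p(404,308),zt-.065))
```

```text
plateL [ -47.7 -118.6   22. ]
plateR [  46.8 -118.7   22. ]
blkL [ -27.8 -133.8   -2. ]
blkR [  26.8 -133.7   -2. ]
shank [  -6.9 -100.6  -35. ]
shank [   8.5 -100.6  -35. ]
shank [ -7.1 -87.9 -35. ]
shank [  8.7 -87.9 -35. ]
shank near [ -7.5 -48.3 -35. ]
shank near [  8.9 -48.3 -35. ]
tip [   0.8 -106.1  -35. ]
```

Run:
```python
from h import *
a=np.radians(9.14);ex=np.array([np.cos(a),np.sin(a),0]);b=np.array([-np.sin(a),np.cos(a),0]);P=np.array([.5994,.022,0])+ex*.0008
for z in (.055,.065,.075):
  for x in(.04,.106): print(z,x,((proj('scene',P+b*x+[0,0,z])[0]-[270,200])*[6,4.5]).round(0))
F=np.array([.5994,.022,0])-ex*.00045+b*(.1337+.020)
print(F)
print('flange face c',((proj('scene',F+b*.026+[0,0,.06])[0]-[270,200])*[6,4.5]).round(0),'plunger',((proj('scene',F+b*.012+[0,0,.094])[0]-[270,200])*[6,4.5]).round(0))
```

```text
0.055 0.04 [100. 298.]
0.055 0.106 [239. 335.]
0.065 0.04 [ 99. 284.]
0.065 0.106 [238. 321.]
0.075 0.04 [ 98. 269.]
0.075 0.106 [238. 306.]
[0.57454087 0.17367701 0.        ]
flange face c [402. 370.] plunger [371. 311.]
```

step_arm([
  [-1.3,0,5],
  [-1.3,-10,5],
  [-1.3,-20,5],
  [-1.3,-20,5],
  [-1.3,-20,5],
], yaw=[0,0,0,0,0])

```text
t: 14.58
position: [0.595, 0.0421, 0.025]
tcp_rot: [0.0, 0.997, 0.08, 0.0]
ft_force: [-0.2, -0.1, -2.2]
grip_width: 0.19
```

step_arm([
  [0,-3,0],
  [0,-6,0],
  [0,-9,0],
  [0,-12,0],
  [0,-12,0],
], yaw=[0,0,0,0,0])

```text
t: 15.2
position: [0.593, 0.054, 0.0248]
tcp_rot: [0.0, 0.997, 0.08, -0.0]
ft_force: [0.2, -0.3, -1.9]
grip_width: 0.19
```

```bash
python3 snap.py w14;python3 - <<'E'
from h import *
im=read_camera('scene')[:,:,::-1][200:330,270:400];
cv2.imwrite(f"pics/scene14y.png",cv2.resize(im,None,fx=6,fy=4.5,interpolation=cv2.INTER_CUBIC))
E
```

```text
15.2 [0.593  0.054  0.0248] heading 9.19 zaxis [-0. -0. -1.] [ 0.19 -0.27 -1.88]
```

View pics/w14.png

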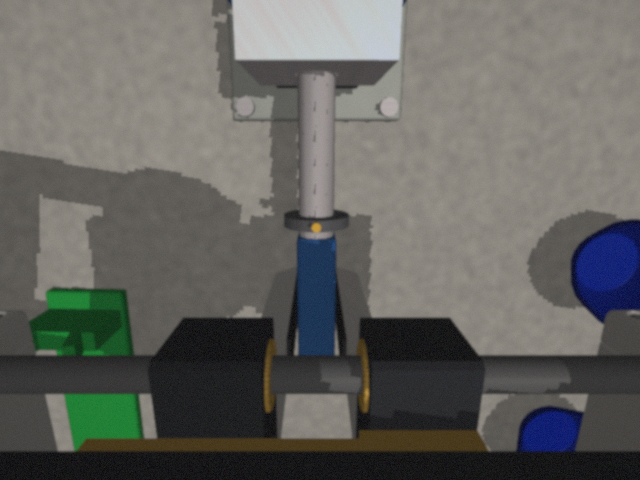

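View pics/scene14y.png

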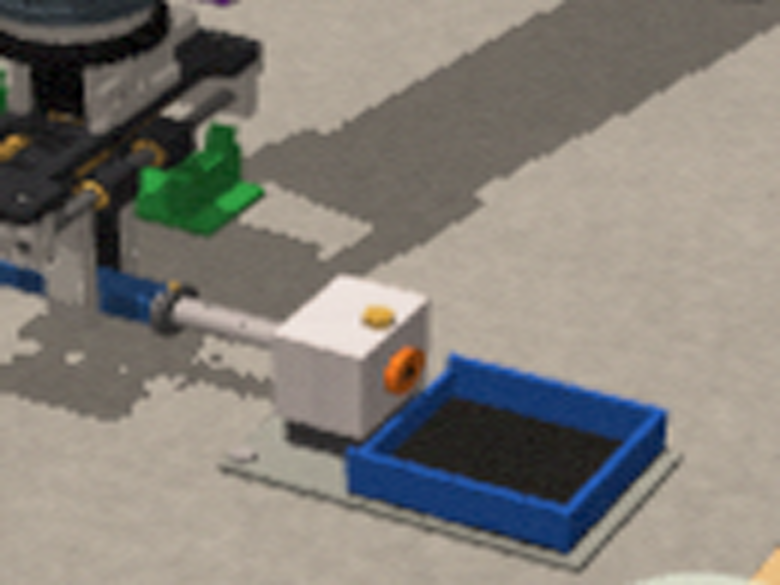

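step_arm([
  [0,-1.5,0],
  [0,-3,0],
  [0,-4.5,0],
  [0,-6,0],
  [0,-6,0],
], yaw=[0,0,0,0,0])

```text
t: 15.92
position: [0.5921, 0.0598, 0.0248]
tcp_rot: [0.0, 0.997, 0.08, 0.0]
ft_force: [-0.2, 0.3, -1.6]
grip_width: 0.193
```

step_arm([
  [0,-1,0],
  [0,-2,0],
  [0,-3,0],
  [0,-3,0],
], yaw=[0,0,0,0])

```text
t: 16.42
position: [0.5919, 0.0618, 0.0251]
tcp_rot: [0.001, 0.997, 0.08, 0.0]
ft_force: [0.8, -4.1, -1.2]
grip_width: 0.187
```

step_arm([
  [0,-1,0],
  [0,-2,0],
  [0,-3,0],
  [0,-3,0],
], yaw=[0,0,0,0])

```text
t: 16.92
position: [0.5917, 0.0641, 0.0251]
tcp_rot: [0.001, 0.997, 0.08, 0.0]
ft_force: [1.0, -8.5, -0.4]
grip_width: 0.189
```

step_arm([
  [0,-1,0],
  [0,-2,0],
  [0,-3,0],
  [0,-3,0],
], yaw=[0,0,0,0])

```text
t: 17.42
position: [0.5912, 0.067, 0.0252]
tcp_rot: [0.001, 0.997, 0.08, 0.0]
ft_force: [0.5, -7.9, -1.6]
grip_width: 0.191
```

step_arm([
  [0,-1,0],
  [0,-2,0],
  [0,-3,0],
  [0,-3,0],
], yaw=[0,0,0,0])

```text
t: 17.92
position: [0.5907, 0.07, 0.0251]
tcp_rot: [0.001, 0.997, 0.08, 0.0]
ft_force: [0.3, -7.5, -0.8]
grip_width: 0.187
```

step_arm([
  [0,-1.5,0],
  [0,-3,0],
  [0,-4.5,0],
  [0,-6,0],
  [0,-7.5,0],
  [0,-9,0],
], yaw=[0,0,0,0,0,0])

```text
t: 18.68
position: [0.5893, 0.0787, 0.0251]
tcp_rot: [0.001, 0.997, 0.08, 0.0]
ft_force: [1.1, -8.0, -2.2]
grip_width: 0.19
```

step_arm([
  [0,-1.5,0],
  [0,-3,0],
  [0,-4,0],
  [0,-5,0],
  [0,-6,0],
  [0,-6,0],
], yaw=[0,0,0,0,0,0])

```text
t: 19.42
position: [0.5875, 0.087, 0.0247]
tcp_rot: [-0.001, 0.997, 0.08, -0.0]
ft_force: [0.5, 0.6, -1.9]
grip_width: 0.19
```

```bash
python3 snap.py w15;python3 - <<'E'
from h import *
im=read_camera('scene')[:,:,::-1][200:330,270:400];
cv2.imwrite(f"pics/scene15y.png",cv2.resize(im,None,fx=6,fy=4.5,interpolation=cv2.INTER_CUBIC))
E
```

```text
19.425 [0.5875 0.087  0.0247] heading 9.15 zaxis [-6.0e-04  1.4e-03 -1.0e+00] [ 0.51  0.6  -1.94]
```

View pics/scene15y.png

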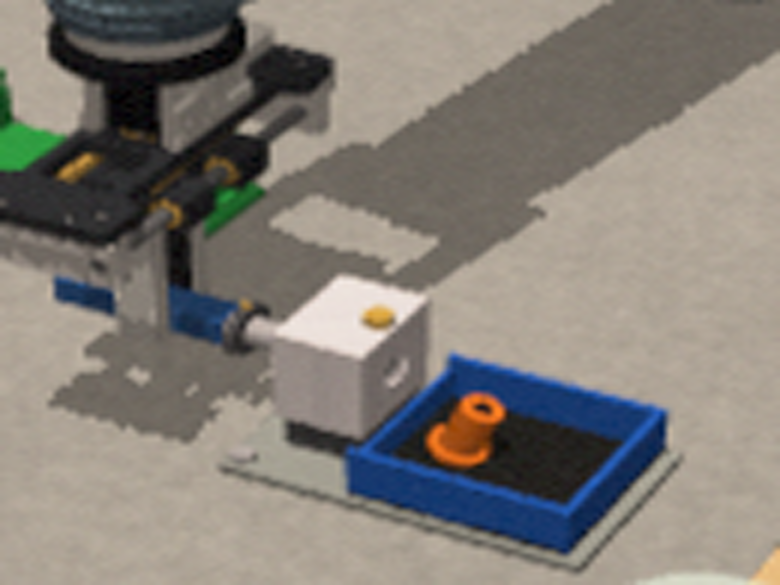

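View pics/w15.png

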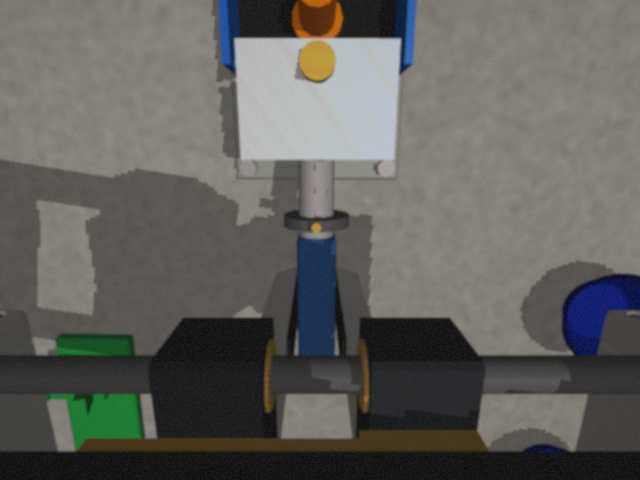

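step_arm([
  [0,-2,0],
  [0,-4,0],
  [0,-6,0],
  [0,-8,0],
  [0,-10,0],
  [0,-10,0],
], yaw=[0,0,0,0,0,0])

```text
t: 20.27
position: [0.5862, 0.0963, 0.0248]
tcp_rot: [-0.0, 0.997, 0.08, -0.0]
ft_force: [-0.7, -0.1, -0.7]
grip_width: 0.187
```

```bash
python3 snap.py w16;python3 - <<'E'
from h import *
im=read_camera('scene')[:,:,::-1][200:330,270:400];
cv2.imwrite(f"pics/scene16y.png",cv2.resize(im,None,fx=6,fy=4.5,interpolation=cv2.INTER_CUBIC))
E
```

```text
20.275 [0.5862 0.0963 0.0248] heading 9.18 zaxis [-0.  0. -1.] [-0.66 -0.13 -0.75]
```

View pics/scene16y.png

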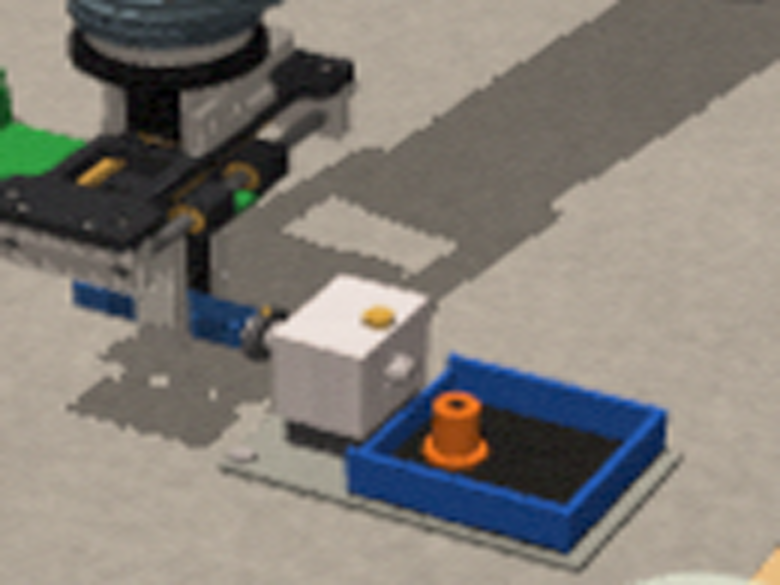

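View pics/w16.png

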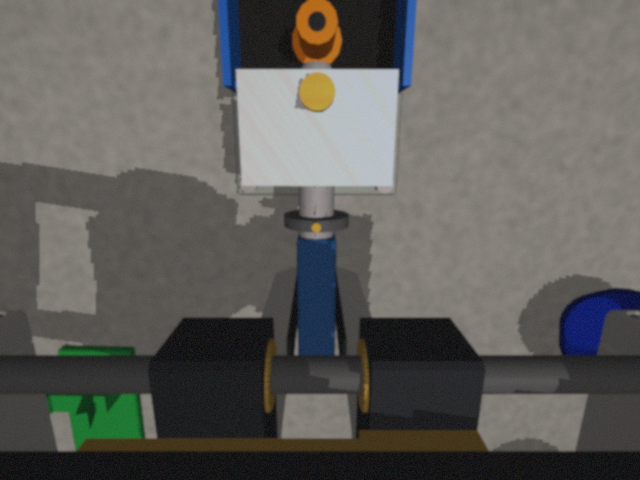

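step_arm([
  [0,-1,0],
  [0,-2,0],
  [0,-3,0],
  [0,-4,0],
  [0,-5,0],
], yaw=[0,0,0,0,0])

```text
t: 21.0
position: [0.5854, 0.1012, 0.0248]
tcp_rot: [-0.0, 0.997, 0.08, -0.0]
ft_force: [-0.7, 0.2, -1.9]
grip_width: 0.191
```

step_arm([
  [0,-1,0],
  [0,-2,0],
  [0,-3,0],
  [0,-3,0],
], yaw=[0,0,0,0])

```text
t: 21.5
position: [0.5849, 0.1042, 0.0248]
tcp_rot: [0.0, 0.997, 0.08, -0.0]
ft_force: [0.2, 1.0, -1.7]
grip_width: 0.19
```

step_arm([
  [0,-0.7,0],
  [0,-1.4,0],
  [0,-2,0],
  [0,-2,0],
], yaw=[0,0,0,0])

```text
t: 22.0
position: [0.5846, 0.1061, 0.0249]
tcp_rot: [0.0, 0.997, 0.08, 0.0]
ft_force: [0.1, 0.3, -0.5]
grip_width: 0.192
```

step_arm([
  [0,-0.7,0],
  [0,-1.4,0],
  [0,-2,0],
  [0,-2,0],
], yaw=[0,0,0,0])

```text
t: 22.5
position: [0.5843, 0.1081, 0.0248]
tcp_rot: [-0.0, 0.997, 0.08, -0.0]
ft_force: [0.1, 0.5, -0.9]
grip_width: 0.189
```

step_arm([
  [0,-0.7,0],
  [0,-1.4,0],
  [0,-1.4,0],
], yaw=[0,0,0])

```text
t: 22.88
position: [0.584, 0.1095, 0.0249]
tcp_rot: [0.0, 0.997, 0.08, -0.0]
ft_force: [0.6, 0.1, -2.5]
grip_width: 0.187
```

```bash
python3 snap.py w17
python3 - <<'E'
from h import *
im=cv2.imread("pics/w17.png");cv2.imwrite("pics/w17z.png",cv2.resize(im[150:260,250:390],None,fx=5,fy=5,interpolation=cv2.INTER_CUBIC))
E
```

```text
22.875 [0.584  0.1095 0.0249] heading 9.17 zaxis [-0. -0. -1.] [ 0.58  0.14 -2.47]
```

View pics/w17z.png

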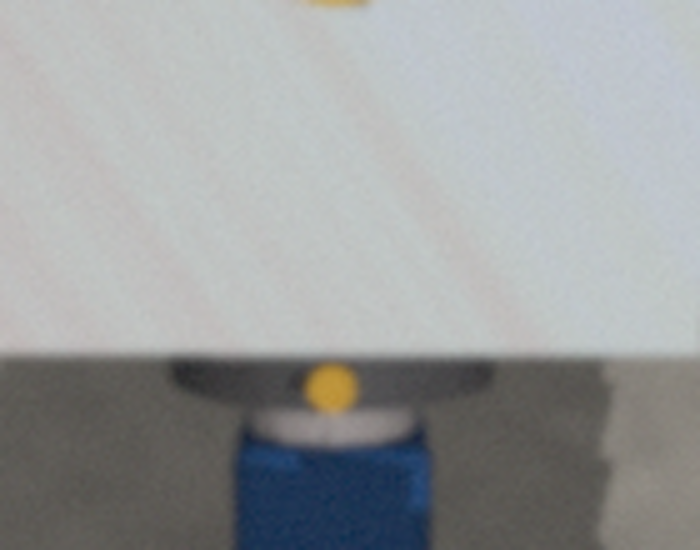

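Collar close to the block. Feeling on in small steps.

step_arm([
  [0,-0.5,0],
  [0,-1,0],
  [0,-1,0],
], yaw=[0,0,0])

```text
t: 23.3
position: [0.5839, 0.1105, 0.0249]
tcp_rot: [-0.0, 0.997, 0.08, 0.0]
ft_force: [-0.2, -0.2, -1.1]
grip_width: 0.185
```

step_arm([
  [0,-0.5,0],
  [0,-1,0],
  [0,-1,0],
], yaw=[0,0,0])

```text
t: 23.68
position: [0.5837, 0.1114, 0.0248]
tcp_rot: [0.0, 0.997, 0.08, -0.0]
ft_force: [0.1, -0.5, -1.7]
grip_width: 0.192
```

step_arm([
  [0,-0.5,0],
  [0,-1,0],
  [0,-1,0],
], yaw=[0,0,0])

```text
t: 24.05
position: [0.5836, 0.1123, 0.0249]
tcp_rot: [0.0, 0.997, 0.08, 0.0]
ft_force: [0.4, -1.2, -1.0]
grip_width: 0.191
```

step_arm([
  [0,-0.5,0],
  [0,-0.5,0],
], yaw=[0,0])

```text
t: 24.3
position: [0.5836, 0.1123, 0.0249]
tcp_rot: [0.0, 0.997, 0.08, -0.0]
ft_force: [-0.4, -4.4, -1.0]
grip_width: 0.186
```

step_arm([
  [0,-0.5,0],
  [0,-0.5,0],
], yaw=[0,0])

```text
t: 24.55
position: [0.5836, 0.1123, 0.0249]
tcp_rot: [0.001, 0.997, 0.08, -0.0]
ft_force: [0.1, -6.7, -1.8]
grip_width: 0.192
```

step_arm([
  [0,-0.5,0],
  [0,-0.5,0],
], yaw=[0,0])

```text
t: 24.8
position: [0.5836, 0.1123, 0.0249]
tcp_rot: [0.001, 0.997, 0.08, -0.0]
ft_force: [0.9, -8.2, -1.7]
grip_width: 0.191
```

step_arm([
  [0,0,0],
  [0,0,0],
  [0,0,0],
  [0,0,0],
  [0,0,0],
  [0,0,0],
  [0,0,0],
  [0,0,0],
], yaw=[0,0,0,0,0,0,0,0])

```text
t: 25.8
position: [0.5836, 0.1123, 0.0249]
tcp_rot: [0.001, 0.997, 0.08, 0.0]
ft_force: [1.0, -7.9, -2.1]
grip_width: 0.187
```

```bash
python3 snap.py w18
python3 - <<'E'
from h import *
im=read_camera('scene')[:,:,::-1][200:330,270:400];
cv2.imwrite(f"pics/scene18y.png",cv2.resize(im,None,fx=6,fy=4.5,interpolation=cv2.INTER_CUBIC))
E
```

```text
25.8 [0.5836 0.1123 0.0249] heading 9.18 zaxis [ 2.0e-04 -2.6e-03 -1.0e+00] [ 0.96 -7.92 -2.09]
```

View pics/scene18y.png

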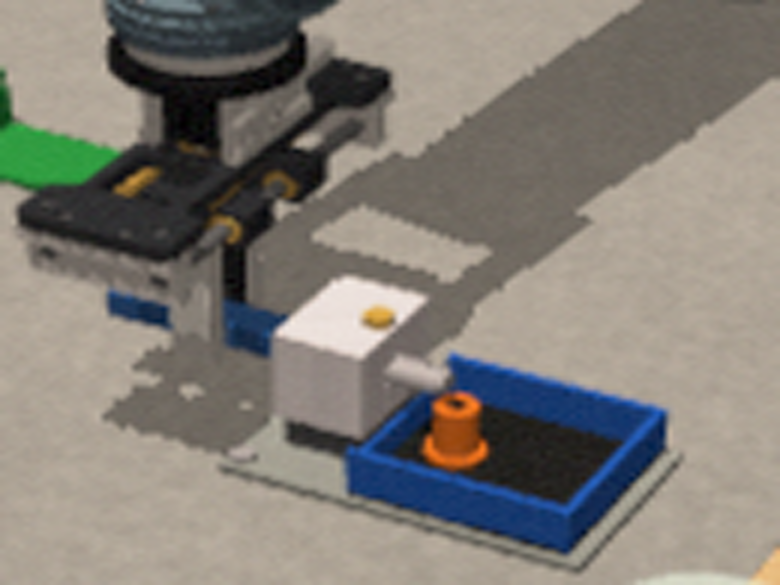

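View pics/w18.png

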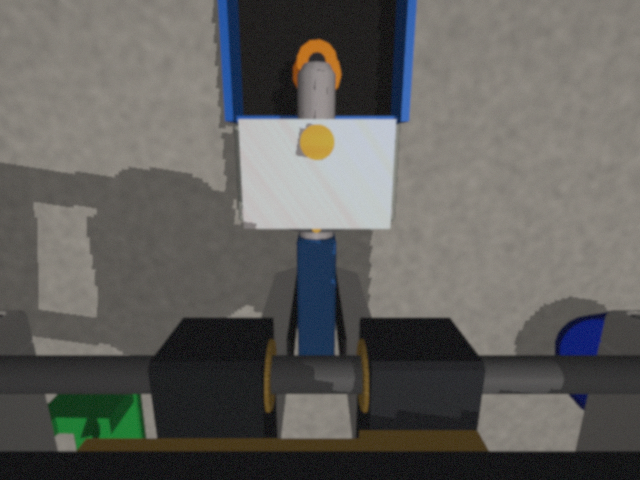

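step_arm([
  [0,2,0],
  [0,8,0],
  [0,18,0],
  [0,30,0],
  [0,45,0],
  [0,62,0],
  [0,80,0],
  [0,98,0],
], yaw=[0,0,0,0,0,0,0,0])

```text
t: 26.9
position: [0.5992, 0.0157, 0.0249]
tcp_rot: [0.0, 0.997, 0.08, 0.0]
ft_force: [0.5, 0.3, -2.0]
grip_width: 0.192
```

step_arm([
  [0,3,-20],
  [0,3,-40],
  [0,3,-40],
], yaw=[0,0,0])

```text
t: 27.28
position: [0.6017, 0.0143, 0.0683]
tcp_rot: [0.001, 0.997, 0.08, 0.003]
ft_force: [0.1, -0.4, -2.0]
grip_width: 0.19
```

```bash
python3 snap.py w19
```

```text
27.275 [0.6017 0.0143 0.0683] heading 9.21 zaxis [ 5.9e-03 -8.0e-04 -1.0e+00] [ 0.06 -0.36 -2.04]
```

View pics/w19.png

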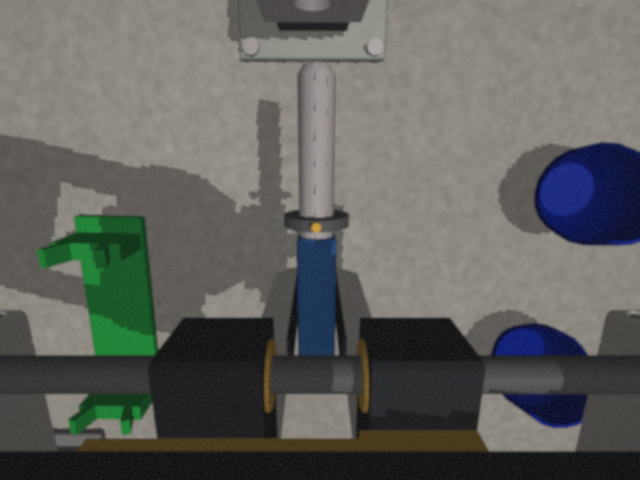

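step_arm([
  [-35,46,0],
  [-70,92,0],
  [-106,138,0],
  [-142,184,0],
  [-177,230,0],
  [-206,268,0],
  [-212.5,276,0],
  [-212.5,276,0],
], yaw=[0,0,0,1.2,1.2,1.2,1.2,1.2])

```text
t: 28.32
position: [0.4335, -0.2917, 0.0645]
tcp_rot: [-0.0, 0.998, 0.069, -0.0]
ft_force: [-0.2, 0.3, -1.3]
grip_width: 0.189
```

step_arm([
  [0,0,0],
  [0,0,0],
  [0,0,0],
], yaw=[0,0,0])

```text
t: 28.7
position: [0.434, -0.2915, 0.0648]
tcp_rot: [-0.0, 0.998, 0.07, -0.0]
ft_force: [1.3, 0.6, -1.7]
grip_width: 0.193
```

```bash
python3 snap.py w20
```

```text
28.7 [ 0.434  -0.2915  0.0648] heading 8.05 zaxis [-0.e+00  1.e-04 -1.e+00] [ 1.29  0.59 -1.67]
```

View pics/w20.png

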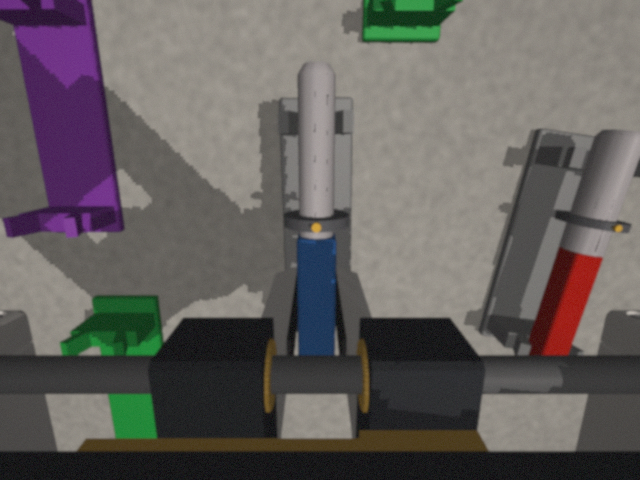

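step_arm([
  [-0.5,1.3,10],
  [-0.5,1.3,22],
  [-0.5,1.3,32],
  [-0.5,1.3,32],
], yaw=[0,0,0,0])

```text
t: 29.25
position: [0.4325, -0.2927, 0.0314]
tcp_rot: [-0.001, 0.998, 0.069, -0.001]
ft_force: [0.0, 0.0, -2.1]
grip_width: 0.189
```

```bash
python3 snap.py w21
```

```text
29.25 [ 0.4325 -0.2927  0.0314] heading 7.96 zaxis [-0.002   0.0021 -1.    ] [ 0.01  0.04 -2.09]
```

View pics/w21.png

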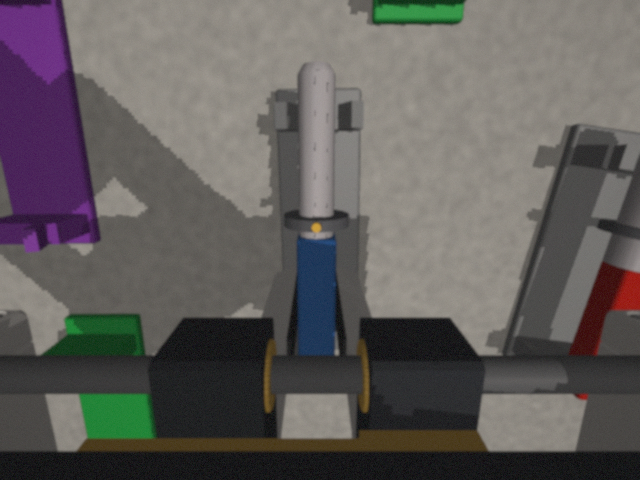

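step_arm([
  [0,0,4],
  [0,0,8],
  [0,0,12],
  [0,0,16],
  [0,0,19],
  [0,0,19],
], yaw=[0,0,0,0,0,0])

```text
t: 30.05
position: [0.4332, -0.2934, 0.0136]
tcp_rot: [-0.0, 0.998, 0.07, -0.0]
ft_force: [0.7, 0.6, -2.0]
grip_width: 0.191
```

step_arm([
  [0,0,1],
  [0,0,2],
  [0,0,3],
  [0,0,3],
], yaw=[0,0,0,0])

```text
t: 30.55
position: [0.4335, -0.2937, 0.011]
tcp_rot: [0.0, 0.998, 0.07, 0.0]
ft_force: [-0.3, -0.6, -1.2]
grip_width: 0.187
```

step_arm([
  [0,-0.8,0.4],
  [0,-0.8,0.8],
  [0,-0.8,0.8],
], yaw=[0,0,0])

```text
t: 30.92
position: [0.4335, -0.2929, 0.0103]
tcp_rot: [0.0, 0.998, 0.07, 0.0]
ft_force: [1.7, -0.1, -0.7]
grip_width: 0.192
```

step_arm([
  [0,0,0],
  [0,0,0],
  [0,0,0],
  [0,0,0],
  [0,0,0],
], yaw=[0,0,0,0,0], gripper=0.5)

```text
t: 31.55
position: [0.4332, -0.2927, 0.0101]
tcp_rot: [0.0, 0.998, 0.07, -0.0]
ft_force: [0.4, -0.1, -0.8]
grip_width: 0.501
```

step_arm([
  [0,0,-10],
  [0,0,-30],
  [0,0,-70],
  [0,0,-120],
  [0,0,-180],
  [0,0,-240],
  [0,-40,-240],
  [0,-40,-240],
], yaw=[0,0,0,0,0,0,0,0])

```text
t: 32.55
position: [0.4278, -0.252, 0.2516]
tcp_rot: [0.001, 0.998, 0.07, 0.001]
ft_force: [-0.5, -0.5, -0.6]
grip_width: 0.506
```

step_arm([
  [0,0,0],
  [0,0,0],
], yaw=[0,0])

```text
t: 32.8
position: [0.4274, -0.2536, 0.2495]
tcp_rot: [-0.0, 0.998, 0.069, -0.0]
ft_force: [-0.4, -0.6, 0.8]
grip_width: 0.497
```

```bash
python3 snap.py w22
python3 - <<'E'
from h import *
im=read_camera('scene')[:,:,::-1];cv2.imwrite("pics/scene22.png",im);im=im[140:340,150:400]
cv2.imwrite(f"pics/scene22y.png",cv2.resize(im,None,fx=3,fy=3,interpolation=cv2.INTER_CUBIC))
E
python3 hm.py w22 240 150 400 310 0.196
```

```text
32.8 [ 0.4274 -0.2536  0.2495] heading 7.93 zaxis [-1.e-03  7.e-04 -1.e+00] [-0.36 -0.57  0.84]
tool frame [ 2.05 46.87] [16.3 77. ] 0.18
```

View pics/w22.png

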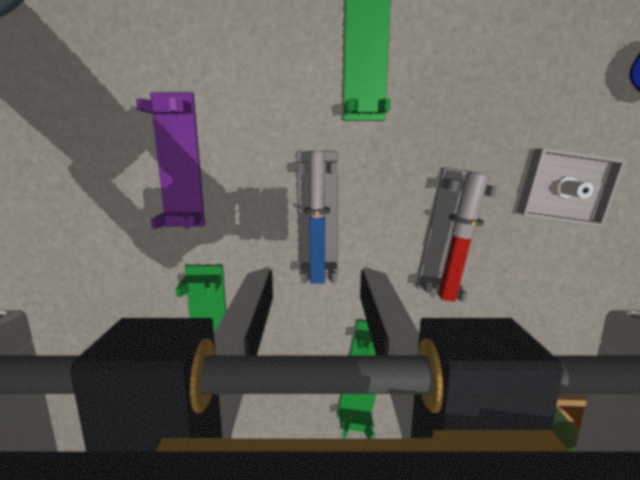

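View pics/scene22y.png

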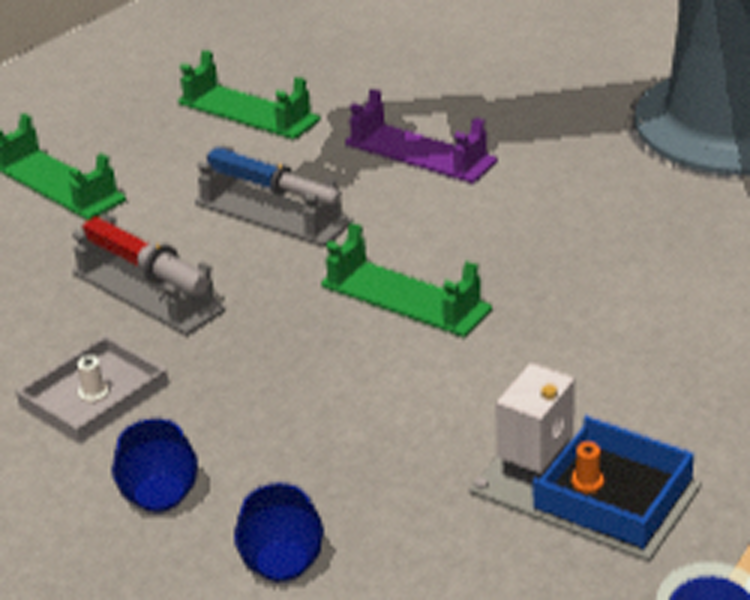

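```bash
python3 -c "
from workcell import *
print(close_job())"
```

```text
the job is handed in; nothing more can be done
None
```

The job is done and was handed in at about 33 s, well inside the 64 s limit. I took the drift by its handle and pushed the bushing out into the tray. I went on until the collar met the block, held it there for about 1.25 s at about 8 N, then drew the drift out, laid it back on its rest and let go.

**Last checks**
- **Forces:** the push readings were about 8 N while the bushing slid and 8.2 N at the collar. They are taken only at the end of each move, so a brief higher peak would not show.
- **Bushing:** it stands upright on its flange in the blue tray, and the gripper never touched it.
- **Drift:** it lies in both slots of its own rest. I measured its handle about 1.5 mm from where it first lay, which is within the camera's accuracy.
- **Other things:** what I could see of the table afterwards looks unmoved; I did not compare the items outside those views (apple, bottle, ruler, pen) before and after.

**What went wrong or disagreed**
- **First grip:** the first tries failed because the fingertips sat about 28 mm higher than the stated tool geometry. They closed on the top edge of the handle, rolled it about 20° and pressed it down with up to about 13 N. When I opened the gripper, the drift settled back square in its rest.
- **Second grip:** after lowering the tool by what the pictures showed, the grip was good. It read 17.6 mm on the 18 mm handle and I saw no slipping.

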